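# Put the spare laminator rollers away in their case

### The job

Slide the green gate of the storage case fully open, roll every orange laminator roller sideways out of its spring clips (past the blue jaws; the steel hooks stop it going straight up) and slide each one fully home into a channel of its own in the case, then slide the gate fully shut in front of them. Leave the glue bottle, the roll of tape and the yellow tray where they are.

Things in the scene. Friction and masses are not known exactly. Their poses are not given: they have to be found in the camera images.
- roller_a_mid (a point): centre of a laminator roller (may be absent); x = its axis. 150 mm long, both ends alike, 0.22 kg: orange barrel 26 mm thick, 74 mm long (grip here); white hex flanges 37 to 45 mm from the centre, 30 mm across flats, 35 across corners, stop it rolling away; steel journals 18 mm thick out to 75 mm. On a flat surface its axis is 15 mm up. Starts in a clip stand, centre on its seat point
- roller_b_mid (a point): centre of a laminator roller (may be absent); x = its axis. 150 mm long, both ends alike, 0.22 kg: orange barrel 26 mm thick, 74 mm long (grip here); white hex flanges 37 to 45 mm from the centre, 30 mm across flats, 35 across corners, stop it rolling away; steel journals 18 mm thick out to 75 mm. On a flat surface its axis is 15 mm up. Starts in a clip stand, centre on its seat point
- roller_c_mid (a point): centre of a laminator roller (may be absent); x = its axis. 150 mm long, both ends alike, 0.22 kg: orange barrel 26 mm thick, 74 mm long (grip here); white hex flanges 37 to 45 mm from the centre, 30 mm across flats, 35 across corners, stop it rolling away; steel journals 18 mm thick out to 75 mm. On a flat surface its axis is 15 mm up. Starts in a clip stand, centre on its seat point
- roller_d_mid (a point): centre of a laminator roller (may be absent); x = its axis. 150 mm long, both ends alike, 0.22 kg: orange barrel 26 mm thick, 74 mm long (grip here); white hex flanges 37 to 45 mm from the centre, 30 mm across flats, 35 across corners, stop it rolling away; steel journals 18 mm thick out to 75 mm. On a flat surface its axis is 15 mm up. Starts in a clip stand, centre on its seat point
- stand_a: fixed clip stand, origin under its middle on the table, x along the roller, base 136 x 52 x 6 mm. Clips 12 mm wide at x = +61 and -61 mm hold the journals; free room for fingers between them. Each clip: saddle below, rigid steel post on the -y side with a hook over the journal out to y = +4 mm (top at z = 52.5 mm), and a blue spring jaw on the +y side, hinged at its foot
- seat_a (a point): centre of a clipped roller in the stand of the same letter, 36 mm above the table, axes as the stand's. The roller cannot go straight up, along x or to -y. Roll it level to +y, pushing the blue jaw over (3 N at first, about 8 N at 21 mm): beyond 14 mm it is clear of the hooks, 21 mm is comfortable, then lift. The jaw springs back
- stand_b: fixed clip stand, origin under its middle on the table, x along the roller, base 136 x 52 x 6 mm. Clips 12 mm wide at x = +61 and -61 mm hold the journals; free room for fingers between them. Each clip: saddle below, rigid steel post on the -y side with a hook over the journal out to y = +4 mm (top at z = 52.5 mm), and a blue spring jaw on the +y side, hinged at its foot
- seat_b (a point): centre of a clipped roller in the stand of the same letter, 36 mm above the table, axes as the stand's. The roller cannot go straight up, along x or to -y. Roll it level to +y, pushing the blue jaw over (3 N at first, about 8 N at 21 mm): beyond 14 mm it is clear of the hooks, 21 mm is comfortable, then lift. The jaw springs back
- stand_c: fixed clip stand, origin under its middle on the table, x along the roller, base 136 x 52 x 6 mm. Clips 12 mm wide at x = +61 and -61 mm hold the journals; free room for fingers between them. Each clip: saddle below, rigid steel post on the -y side with a hook over the journal out to y = +4 mm (top at z = 52.5 mm), and a blue spring jaw on the +y side, hinged at its foot
- seat_c (a point): centre of a clipped roller in the stand of the same letter, 36 mm above the table, axes as the stand's. The roller cannot go straight up, along x or to -y. Roll it level to +y, pushing the blue jaw over (3 N at first, about 8 N at 21 mm): beyond 14 mm it is clear of the hooks, 21 mm is comfortable, then lift. The jaw springs back
- stand_d: fixed clip stand, origin under its middle on the table, x along the roller, base 136 x 52 x 6 mm. Clips 12 mm wide at x = +61 and -61 mm hold the journals; free room for fingers between them. Each clip: saddle below, rigid steel post on the -y side with a hook over the journal out to y = +4 mm (top at z = 52.5 mm), and a blue spring jaw on the +y side, hinged at its foot
- seat_d (a point): centre of a clipped roller in the stand of the same letter, 36 mm above the table, axes as the stand's. The roller cannot go straight up, along x or to -y. Roll it level to +y, pushing the blue jaw over (3 N at first, about 8 N at 21 mm): beyond 14 mm it is clear of the hooks, 21 mm is comfortable, then lift. The jaw springs back
- case: fixed storage case, origin on the table under the middle of the mouths' row; x into the channels. Four channels at y = -84, -28, 28, 84 mm, 38 mm wide and high, from the mouth (x = 0, flared to about 44 mm wide over 20 mm) to the end wall (x = 150 mm). Floor 6 mm above the table, runs on level as an apron out to x = -120 mm. Clear roof strips at x = 22 to 48 and 118 to 150 mm, top 49 mm above the table; gate bar to 56 mm
- home_0 (a point): centre of a roller that is fully home in channel 0 of the case (y = -84 mm there), 22 mm above the table, 75 mm behind the mouth; axes as the case's. A home roller touches the end wall and its outer end is flush with the mouth
- home_1 (a point): centre of a roller that is fully home in channel 1 of the case (y = -28 mm there), 22 mm above the table, 75 mm behind the mouth; axes as the case's. A home roller touches the end wall and its outer end is flush with the mouth
- home_2 (a point): centre of a roller that is fully home in channel 2 of the case (y = 28 mm there), 22 mm above the table, 75 mm behind the mouth; axes as the case's. A home roller touches the end wall and its outer end is flush with the mouth
- home_3 (a point): centre of a roller that is fully home in channel 3 of the case (y = 84 mm there), 22 mm above the table, 75 mm behind the mouth; axes as the case's. A home roller touches the end wall and its outer end is flush with the mouth
- gate (a joint): green gate of the case: 0 = shut (a tab 14 mm wide, 4 mm thick hangs 4 to 8 mm before the middle of each mouth), 0.028 m = fully open, moved to the case's +y (tabs before the walls between the channels, 42 mm clear). Slides with about 1.5 N and stays where it is left. Starts shut
- gate_knob (a point): centre of the green knob of the gate, on the front roof strip: 22 mm (x) by 18 mm (y) by 30 mm high, from 53 to 83 mm above the table, centre 68 mm; axes as the case's; it moves along y with the gate
- glue: glue bottle, bystander, 56 mm in diameter, 110 mm high, origin at its foot
- tape: roll of tape lying flat, bystander, 100 mm outside, 48 mm high, origin at its foot
- comb_tray: yellow open tray, bystander, 160 x 180 x 50 mm, origin at its foot

How it is judged:
By the outcome, as a careful person would: the job done as asked, in the order asked, and still so for the second after the job is handed in, with the robot touching nothing.
Of roller_a, roller_b, roller_c, roller_d only 3 to 4 are there at a start; the rules pass over those that are not, and their reading is None.
At some moment in a run one of roller_a, roller_b, roller_c, roller_d may be knocked a few centimetres aside while the robot is not near it.
Once in a run the grip may slacken for a moment while it holds something.
It also fails if it takes over 210 s, if anything falls off the work surface, if the arm or the gripper's body presses on something with over 40 N, if the wrist force passes 120 N, or if a joint passes its speed limit or range.

### The arm

A 6-joint arm with a two-finger parallel gripper is mounted at the origin on the work surface. World frame = base frame: x ahead of the robot, y to its left, z up, the work surface at z = 0. Lengths are in m, angles in rad, forces in N, time in s.
With the tool pointing down it reaches from about 0.25 to 0.85 m from the base axis. Payload 12.5 kg.
Tool frame: the origin (TCP) lies at the very end of the fingers, on their centre line; the grasp point (between the pads) lies bot.hold_point_z behind it (bot.hold_point_z is the distance from the TCP to the grasp point, in m); z points along the fingers, y is the direction in which the jaws open and shut (so a half turn about z gives the same grasp; the last joint's range is limited). The gripper opens to 93 mm and grips with 3 to 60 N. Pads are 15 mm wide; open, the fingers measure 128 mm over their backs; the gripper's body (75 mm by 188 mm) begins 65 mm behind the grasp point.
Start: joints at [-1.22, 0.351, 1.652, -0, 1.139, -0.085], TCP at [0.232, -0.499, 0.219] pointing down, gripper open.
Joint ranges: [-2.75, 2.75], [-0.79, 2.1], [0.01, 2.65], [-1.57, 4.71], [0.07, 3.14], [-2.87, 2.87]. Speed limits (rad/s): [2.22, 2.22, 2.79, 3.14, 3.14, 3.14].

### API

Orientations are given as a unit quaternion [w, x, y, z].
In Python, from workcell import bot gives the robot as it stands.
- The arm moves only by the tool send_rows, never from a script. Its argument "deltas" is one flat list of numbers, 4 for each row, row after row: the shift along the tool's x, y, z in cm, then the turn about the tool's z in rad. A call has 1 to 5 rows; each row is the pose to reach, as a shift and turn from the pose commanded when the call began, along the tool's axes at that moment; what a row does not reach only later rows make up. A row lasts 1/10 s, in which the tool goes at most 50 mm and 8.59 degrees, less where a joint would pass 70% of its speed; a pose out of reach is approached as far as the arm can. A call with a gripper value outside its range is refused whole. "fingers" is the opening, from 0 (shut) to 1 (fully open), set as the call begins (left out, the last holds). The fingers move at their own pace and stop on an object; "squeeze" is the grip in N (left out, the last holds). Time passes only in rows, so rows that repeat a pose let the fingers close. It gives the time, the measured TCP pose, the force and the opening at its end, in the units of the state.
- bot.observe(): the state, without advancing time (a new reading comes with each control period).
- bot.get_image(name): name is "scene" or "top" or "wrist"; returns a dict with "image" (384x512x3 uint8, red, green, blue), "camera_matrix" (3x3 intrinsics, pixels), "R" (3x3) and "t" (3): a world point X has camera coordinates R X + t. Camera axes: x right, y down, z forward; pixel columns grow to the right and rows downward; lengths in m; the calibration is good to about 2 mm. A picture is of the moment at which its call begins. There is no depth.
- bot.hand_in(): hands the job in, once; it reports no verdict.
The state is a dict: "t": time; "joint_positions": joint angles; "joint_velocities": joint speeds; "tau": joint torques, N m; "tcp_pos": TCP position; "tcp_rot": TCP orientation; "contact_force": force on the tool from outside, world axes, zero at the start; "moment": the same for the moment, N m; "finger_gap": finger opening in m.
Only numpy, scipy, OpenCV 4.12 (cv2) and the standard library are available. Lean on these libraries where they do the work, as an engineer would, in place of code of your own. Each camera call takes 0.05 s, during which the arm holds its last target.

## Working session

There is one attempt and no reset: what is moved stays moved. The work goes in short steps, Python scripts to look and compute and a tool call to move; the robot and the scene stay as the last step left them, time stands still between calls to the robot, and variables do not carry over. Pictures are saved under pics/ and viewed, and the job is handed in when it is done.

Besides the shell and the picture viewer there is one more tool, called after ">>>" as name(argument=value, ...) on one line, values as JSON. send_rows: Moves the arm, as the interface text tells. Its arguments: {"type":"object","properties":{"deltas":{"type":"array"},"fingers":{"type":"number"},"squeeze":{"type":"number"}},"required":["deltas"]}

```bash
mkdir -p pics; ls; cat > h.py <<'E'
import numpy as np, cv2
from workcell import bot
def snap(n,f):
    d=bot.get_image(n); im=d["image"]; cv2.imwrite("pics/"+f+".png",cv2.cvtColor(np.asarray(im),cv2.COLOR_RGB2BGR)); np.savez("pics/"+f+".npz",K=d["camera_matrix"],R=d["R"],t=d["t"]); return d
def ray(f,u,v,z):
    d=np.load("pics/"+f+".npz"); K,R,t=d["K"],d["R"],d["t"]
    c=-R.T@t; r=R.T@np.linalg.inv(K)@np.array([u,v,1.]); s=(z-c[2])/r[2]; return c+s*r
def proj(f,X):
    d=np.load("pics/"+f+".npz"); p=d["K"]@(d["R"]@np.asarray(X,float)+d["t"]); return p[:2]/p[2]
E
python3 - <<'E'
from h import *
for n in ["scene","top","wrist"]:
    d=snap(n,n+"0"); print(n,d["camera_matrix"],-d["R"].T@d["t"])
s=bot.observe(); print(s, bot.hold_point_z)
E
```

```text
pics
scene [[350.06027522   0.         254.35648472]
 [  0.         350.06027522 187.43476555]
 [  0.           0.           1.        ]] [ 1.27820826 -0.23417304  1.08642382]
top [[411.85138135   0.         256.11557438]
 [  0.         411.85138135 193.70575825]
 [  0.           0.           1.        ]] [ 0.5112293  -0.09114983  1.53118415]
wrist [[268.29956475   0.         257.52918152]
 [  0.         268.29956475 190.98914319]
 [  0.           0.           1.        ]] [ 0.30749202 -0.46211049  0.3840444 ]
{'t': 0.15, 'joint_positions': array([-1.21960519e+00,  3.51073541e-01,  1.65223031e+00, -4.29364111e-05,
        1.13907165e+00, -8.45956571e-02]), 'joint_velocities': array([-7.08152006e-04, -7.98642041e-05, -3.35290098e-03,  1.15915813e-03,
        9.55694203e-04,  1.30349880e-03]), 'tau': array([ 3.99751216e-04, -4.97460186e+01, -2.85343605e+01,  6.99090329e-02,
        2.45618628e-02, -9.62966283e-05]), 'tcp_pos': array([ 0.23210219, -0.49836662,  0.2182642 ]), 'tcp_rot': array([-3.85362056e-04,  9.76352988e-01,  2.16182072e-01, -7.13436772e-05]), 'contact_force': array([-0.59311945, -0.93305971, -0.05210814]), 'moment': array([ 0.01075378,  0.00356924, -0.01014195]), 'finger_gap': 0.09287255891073411} 0.0188
```

View pics/top0.png

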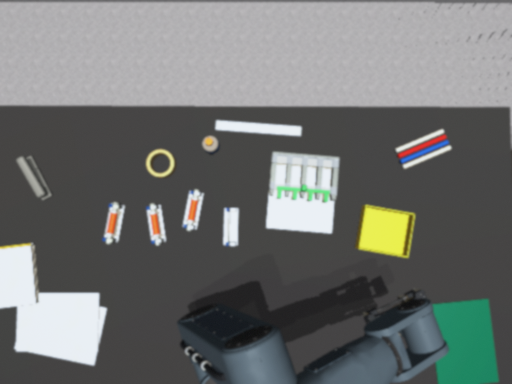

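View pics/scene0.png

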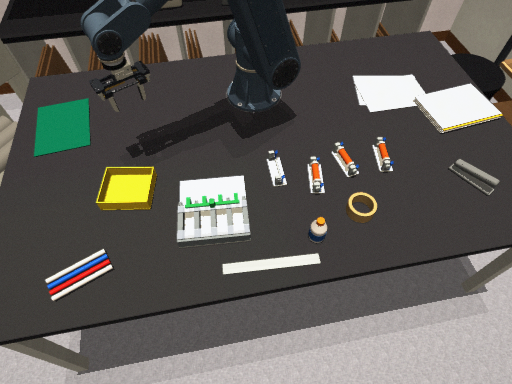

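View pics/wrist0.png

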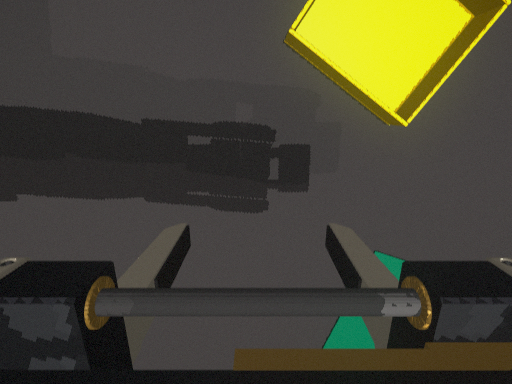

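```bash
python3 - <<'E'
import cv2
im=cv2.imread("pics/top0.png")
cv2.imwrite("pics/c1.png",cv2.resize(im[180:256,95:255],None,fx=5,fy=5,interpolation=cv2.INTER_CUBIC))
cv2.imwrite("pics/c2.png",cv2.resize(im[145:240,255:350],None,fx=6,fy=6,interpolation=cv2.INTER_CUBIC))
im=cv2.imread("pics/scene0.png")
cv2.imwrite("pics/c3.png",cv2.resize(im[130:225,260:400],None,fx=5.5,fy=5.5,interpolation=cv2.INTER_CUBIC))
E
python3 - <<'E'
from h import *
for u,v in [(115,222),(156,224),(193,210),(231,226),(303,188),(300,232)]: print(u,v,ray("top0",u,v,0.03))
E
```

```text
115 222 [0.48553151 0.41727179 0.03      ]
156 224 [0.4787932  0.26828709 0.03      ]
193 210 [0.53009783 0.1344938  0.03      ]
231 226 [ 0.47247611 -0.00422439  0.03      ]
303 188 [ 0.61183918 -0.26633112  0.03      ]
300 232 [ 0.45159155 -0.25502607  0.03      ]
```

View pics/c1.png

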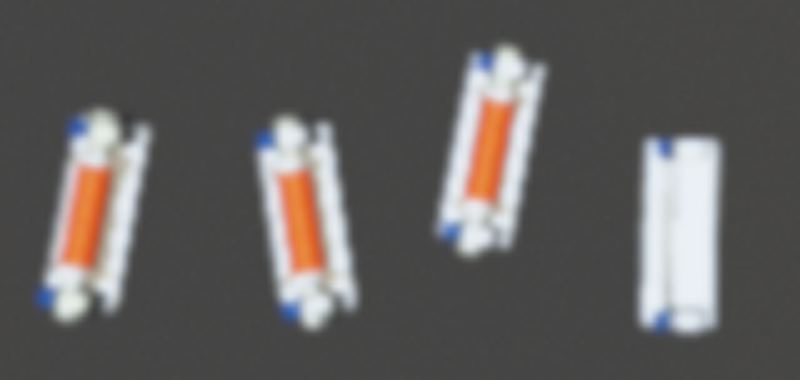

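View pics/c2.png

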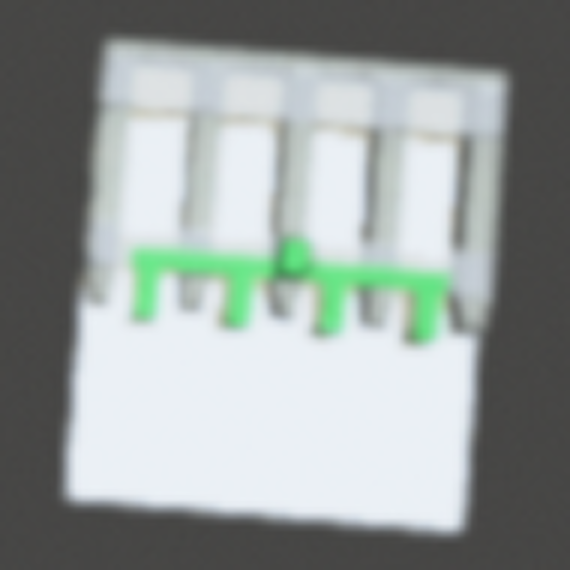

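View pics/c3.png

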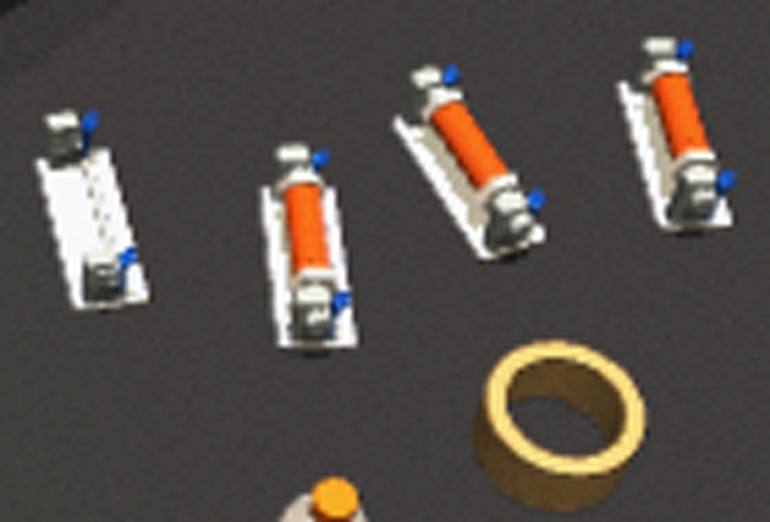

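```bash
cat >> h.py <<'E'
def yaw(s=None):
    s=s or bot.observe(); w,x,y,z=s["tcp_rot"]
    return np.arctan2(2*(x*y+w*z),1-2*(y*y+z*z))
def go(x,y,z,yw=None):
    s=bot.observe(); p=s["tcp_pos"]; a=yaw(s)
    d=(np.array([x,y,z])-p)*100; c,q=np.cos(a),np.sin(a)
    tx=c*d[0]+q*d[1]; ty=q*d[0]-c*d[1]; tz=-d[2]
    tr=0 if yw is None else -((yw-a+np.pi)%(2*np.pi)-np.pi)
    print("t %.2f pos %s yaw %.3f | tool shift cm %.2f %.2f %.2f turn %.3f | dist %.1f F %s gap %.4f"%(s["t"],p.round(4),a,tx,ty,tz,tr,np.linalg.norm(d),s["contact_force"].round(1),s["finger_gap"]))
E
python3 - <<'E'
from h import *
a=ray("top0",266,228.3,.006);b=ray("top0",332.5,233.3,.006);print(a,b,np.degrees(np.arctan2(*(a-b)[[1,0]]))-90)
go(.50,-.25,.22,0)
E
```

```text
[ 0.46382858 -0.13209949  0.006     ] [ 0.4462604  -0.37764909  0.006     ] -4.092331180102391
t 0.15 pos [ 0.2321 -0.4984  0.2183] yaw 0.436 | tool shift cm 34.77 -11.21 -0.17 turn 0.436 | dist 36.5 F [-0.6 -0.9 -0.1] gap 0.0929
```

>>> send_rows(deltas=[4.5, -1.4, 0, 0.1, 9, -2.8, 0, 0.2, 13.5, -4.2, 0, 0.3, 18, -5.6, 0, 0.4, 22, -7, 0, 0.5])

```text
t: 0.65
tcp_pos: [0.4034, -0.3406, 0.2186]
tcp_rot: [-0.0, 0.999, -0.034, 0.0]
contact_force: [1.4, -1.0, 0.4]
finger_gap: 0.0928
```

```bash
python3 -c "
from h import *
go(.49,-.25,.22,-.07)"
```

```text
t 0.65 pos [ 0.4034 -0.3406  0.2186] yaw -0.068 | tool shift cm 8.03 -9.63 -0.14 turn 0.002 | dist 12.5 F [ 1.4 -1.   0.4] gap 0.0928
```

>>> send_rows(deltas=[3, -3.6, 0, 0, 6, -7, 0, 0, 8, -9.6, 0, 0, 8, -9.6, 0, 0, 8, -9.6, 0, 0])

```text
t: 1.15
tcp_pos: [0.4881, -0.2513, 0.2183]
tcp_rot: [-0.0, 1.0, -0.031, -0.0]
contact_force: [-0.9, -0.1, 0.0]
finger_gap: 0.093
```

```bash
python3 -c "
from h import *
snap('wrist','w1')
go(.49,-.25,.22,-.07)"
```

```text
t 1.20 pos [ 0.4877 -0.2518  0.2184] yaw -0.064 | tool shift cm 0.22 -0.20 -0.16 turn 0.006 | dist 0.3 F [-0.2  0.  -0.9] gap 0.0932
```

View pics/w1.png

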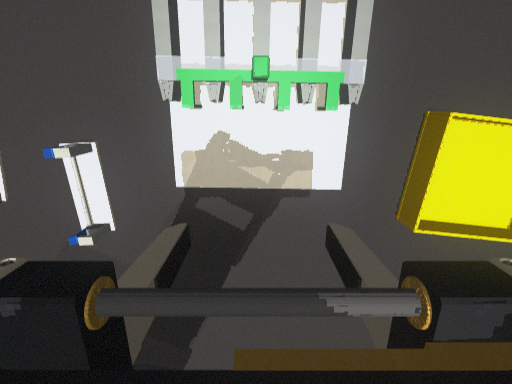

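```bash
python3 - <<'E'
import cv2
im=cv2.imread("pics/w1.png")
cv2.imwrite("pics/c4.png",cv2.resize(im[40:200,145:380],None,fx=3.4,fy=3.4,interpolation=cv2.INTER_NEAREST))
E
python3 - <<'E'
from h import *
a=ray("w1",176,188,.006);b=ray("w1",343,189,.006);print(a,b,(a+b)/2,np.arctan2(*(a-b)[[1,0]])-np.pi/2)
E
```

```text
[ 0.46498235 -0.12841603  0.006     ] [ 0.44787193 -0.37380426  0.006     ] [ 0.45642714 -0.25111014  0.006     ] -0.06961528440092835
```

View pics/c4.png

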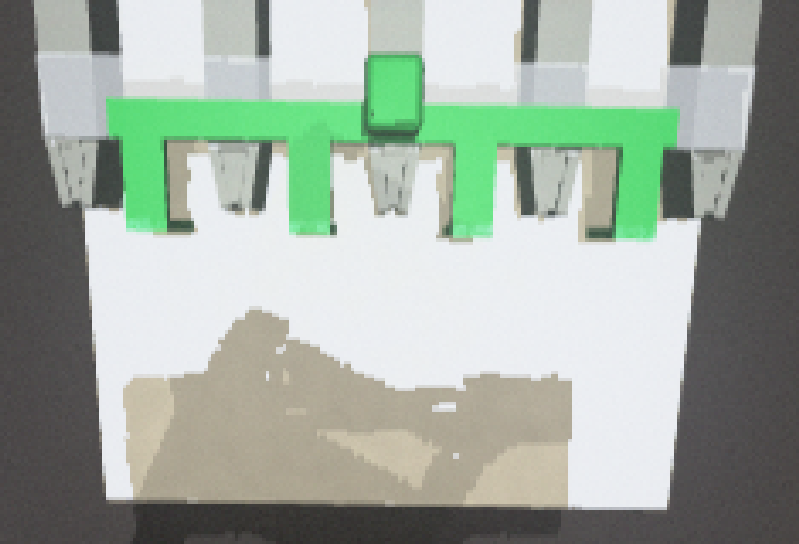

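```bash
python3 - <<'E'
from h import *
f=lambda u,v,z: ray("w1",145+u/3.4,40+v/3.4,z)
a=f(107,499,.006);b=f(668,509,.006);ya=np.arctan2(*(a-b)[[1,0]])-np.pi/2
m=(a+b)/2; ex=np.array([np.cos(ya),np.sin(ya)]);ey=np.array([-ex[1],ex[0]])
print(a,b,m,ya,np.linalg.norm(a-b))
o=m[:2]+.12*ex; print("origin",o)
for n,u,v,z in [("wall mid",392,213,.006),("wallL",237,211,.006),("wallR",553,215,.006),("wallLL",70,205,.006),("wallRR",711,215,.006),("knob front top L",369,122,.083),("knobR",420,122,.083),("knob back L",371,57,.083),("tab1 l",126,140,.056),("tab4 r",662,147,.056),("tab1 bl",128,230,.01),("tab4 br",655,240,.01),("bar l",107,98,.056),("bar r",678,108,.056)]:
    p=f(u,v,z)[:2]-o; print(n,(p@ex*1000).round(1),(p@ey*1000).round(1))
E
```

```text
[ 0.46682024 -0.12939861  0.006     ] [ 0.44692174 -0.37158763  0.006     ] [ 0.45687099 -0.25049312  0.006     ] -0.08197692878552565 0.2430050889456838
origin [ 0.576468   -0.26031934]
wall mid -0.3 0.9
wallL -0.7 61.9
wallR 0.2 -62.6
wallLL 0.4 127.4
wallRR 1.3 -124.8
knob front top L 24.8 9.2
knobR 25.1 -6.4
knob back L 42.8 8.8
tab1 l 20.5 90.7
tab4 r 21.7 -88.6
tab1 bl -8.6 104.1
tab4 br -8.5 -102.7
bar l 33.3 96.1
bar r 33.8 -92.6
```

```bash
python3 - <<'E'
from h import *
f=lambda u,v,z: ray("w1",145+u/3.4,40+v/3.4,z)
from scipy.optimize import least_squares
P=[]
def add(u,v,x,y,z): P.append((145+u/3.4,40+v/3.4,x,y,z))
for u,v,y in [(128,222,91),(166,222,77),(290,226,35),(330,226,21),(455,228,-21),(493,228,-35),(617,232,-77),(657,232,-91)]: add(u,v,-8,y,56)
for u,v,x,y in [(369,122,None,9),(420,122,None,-9)]: add(u,v,x,y,83)
def res(q,full=False):
    r=[];c,s=np.cos(q[2]),np.sin(q[2])
    for u,v,x,y,z in P:
        zz=z/1000 if z!=56 else q[4]
        X=(q[5] if x is None else x/1000);Y=y/1000
        p=proj("w1",[q[0]+c*X-s*Y,q[1]+s*X+c*Y,zz]); r+=list(p-[u,v])
    for (u,v),Y in [((107,499),q[3]),((668,509),-q[3])]:
        X=-.12;p=proj("w1",[q[0]+c*X-s*Y,q[1]+s*X+c*Y,.006]); r+=list(p-[145+u/3.4,40+v/3.4])
    return np.array(r)
s=least_squares(res,[.576,-.26,-.08,.12,.056,.024]);print(s.x.round(4));print(res(s.x).reshape(-1,2).round(2))
E
```

```text
[ 0.5787 -0.2594 -0.0792  0.1213  0.0564  0.0228]
[[-0.41  0.43]
 [ 0.45  0.63]
 [ 0.06  0.05]
 [ 0.32  0.25]
 [-0.43  0.26]
 [ 0.4   0.46]
 [-0.11 -0.12]
 [ 0.1   0.08]
 [-0.99 -0.13]
 [ 1.36  0.16]
 [-0.5  -1.2 ]
 [-0.5  -1.63]]
```

```bash
python3 -c "
from h import *
go(.612,-.262,.061,-.079)"
```

```text
t 1.20 pos [ 0.4877 -0.2518  0.2184] yaw -0.064 | tool shift cm 12.47 0.22 15.74 turn 0.015 | dist 20.1 F [-0.2  0.  -0.9] gap 0.0932
```

>>> send_rows(deltas=[4.5, 0.1, 0, 0, 8.5, 0.2, 2, 0.015, 12, 0.2, 5, 0.015, 12.5, 0.2, 9.5, 0.015, 12.5, 0.2, 13.5, 0.015])

```text
t: 1.7
tcp_pos: [0.6125, -0.2628, 0.0814]
tcp_rot: [0.0, 0.999, -0.04, -0.0]
contact_force: [-0.8, -0.5, -1.0]
finger_gap: 0.0929
```

```bash
python3 -c "
from h import *
snap('wrist','w2')
go(.612,-.262,.061,-.079)"
```

```text
t 1.75 pos [ 0.6088 -0.2613  0.0746] yaw -0.081 | tool shift cm 0.32 0.05 1.36 turn -0.002 | dist 1.4 F [-2.9  1.7 -6.6] gap 0.0934
```

View pics/w2.png

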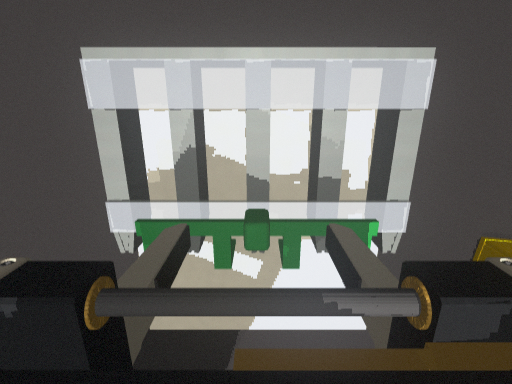

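>>> send_rows(deltas=[0, 0, 1.0, 0, 0, 0, 2.0, 0, 0, 0, 2.2, 0, 0, 0, 2.2, 0])

```text
t: 2.15
tcp_pos: [0.6131, -0.2621, 0.0629]
tcp_rot: [0.0, 0.999, -0.04, 0.001]
contact_force: [-0.2, -0.7, -0.1]
finger_gap: 0.0928
```

```bash
python3 -c "
from h import *
go(.612,-.262,.061,-.079)"
```

```text
t 2.15 pos [ 0.6131 -0.2621  0.0629] yaw -0.080 | tool shift cm -0.11 0.00 0.19 turn -0.001 | dist 0.2 F [-0.2 -0.7 -0.1] gap 0.0928
```

>>> send_rows(deltas=[0, 0, 0, 0, 0, 0, 0, 0, 0, 0, 0, 0, 0, 0, 0, 0, 0, 0, 0, 0], fingers=0, squeeze=15)

```text
t: 2.65
tcp_pos: [0.6127, -0.2616, 0.0617]
tcp_rot: [0.0, 0.999, -0.04, 0.0]
contact_force: [-0.2, 0.4, -0.1]
finger_gap: 0.0578
```

>>> send_rows(deltas=[0, 0, 0, 0, 0, 0, 0, 0, 0, 0, 0, 0, 0, 0, 0, 0, 0, 0, 0, 0])

```text
t: 3.15
tcp_pos: [0.6127, -0.2616, 0.0616]
tcp_rot: [0.0, 0.999, -0.04, 0.0]
contact_force: [-0.0, 0.9, 0.2]
finger_gap: 0.0178
```

>>> send_rows(deltas=[0, -0.6, 0, 0, 0, -1.2, 0, 0, 0, -1.8, 0, 0, 0, -2.4, 0, 0, 0, -2.8, 0, 0])

```text
t: 3.65
tcp_pos: [0.6149, -0.2346, 0.0617]
tcp_rot: [0.002, 0.999, -0.039, 0.0]
contact_force: [-2.7, -25.7, -7.6]
finger_gap: 0.0181
```

>>> send_rows(deltas=[0, -0.1, 0, 0, 0, -0.2, 0, 0, 0, -0.2, 0, 0, 0, -0.2, 0, 0])

```text
t: 4.05
tcp_pos: [0.6149, -0.2347, 0.0617]
tcp_rot: [0.002, 0.999, -0.04, 0.0]
contact_force: [-1.7, -20.8, -6.0]
finger_gap: 0.018
```

>>> send_rows(deltas=[0, 0.25, 0, 0, 0, 0.25, 0, 0, 0, 0.25, 0, 0, 0, 0.25, 0, 0], fingers=0.6)

```text
t: 4.45
tcp_pos: [0.6149, -0.2336, 0.0616]
tcp_rot: [-0.0, 0.999, -0.039, -0.0]
contact_force: [0.0, 0.2, 0.6]
finger_gap: 0.0453
```

>>> send_rows(deltas=[0, 0, 0, 0, 0, 0, -3, 0, 0, 0, -7, 0, 0, 0, -11, 0, 0, 0, -15, 0])

```text
t: 4.95
tcp_pos: [0.6147, -0.2338, 0.2133]
tcp_rot: [-0.0, 0.999, -0.039, -0.0]
contact_force: [0.2, 0.0, 0.1]
finger_gap: 0.0561
```

```bash
python3 - <<'E'
from h import *
snap('wrist','w3');snap('top','top1')
im=cv2.imread("pics/top1.png")
cv2.imwrite("pics/c5.png",cv2.resize(im[180:256,95:255],None,fx=5,fy=5,interpolation=cv2.INTER_CUBIC))
go(.49,-.25,.22,-.079)
E
```

```text
t 5.05 pos [ 0.617  -0.2349  0.2178] yaw -0.079 | tool shift cm -12.54 2.51 -0.22 turn 0.000 | dist 12.8 F [0.9 0.6 0.6] gap 0.0556
```

View pics/w3.png

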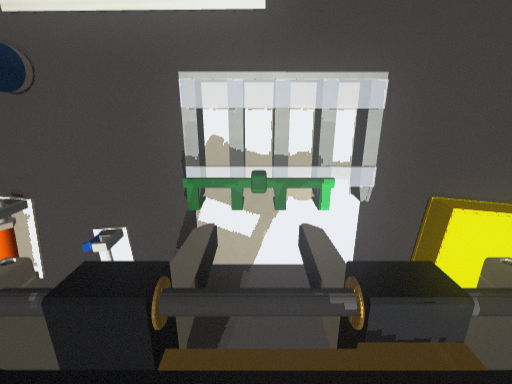

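View pics/c5.png

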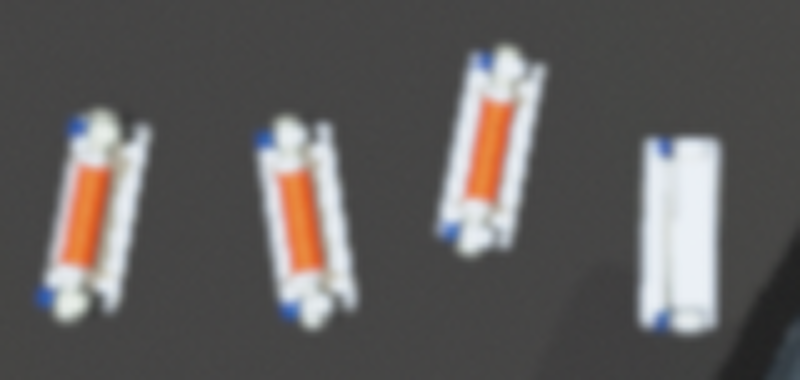

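```bash
cat >> h.py <<'E'
def orange(f,zc=.036,amin=25):
    im=cv2.imread("pics/"+f+".png"); hsv=cv2.cvtColor(im,cv2.COLOR_BGR2HSV)
    m=((hsv[...,0]<16)&(hsv[...,0]>4)&(hsv[...,1]>150)&(hsv[...,2]>90)).astype(np.uint8)
    n,l,st,c=cv2.connectedComponentsWithStats(m)
    d=np.load("pics/"+f+".npz"); cam=-d["R"].T@d["t"]
    out=[]
    for i in range(1,n):
        if st[i,4]<amin: continue
        v,u=np.nonzero(l==i)
        W=np.array([ray(f,a,b,zc) for a,b in zip(u,v)])[:,:2]
        if len(W)<10: continue
        mu=W.mean(0); e=np.linalg.svd(W-mu,full_matrices=False)[2][0]; e=e*np.sign(e[0]); n_=np.array([-e[1],e[0]])
        L=np.ptp((W-mu)@e); D=np.ptp((W-mu)@n_)
        mid=mu
        # mid-range in normal & along
        print(f,"px",c[i].round(1),"area",st[i,4],"mid",mid.round(4),"yaw",np.arctan2(e[1],e[0]).round(4),"L %.3f W %.3f"%(L,D)); out.append((mid,np.arctan2(e[1],e[0])))
    return out
E
python3 - <<'E'
from h import *
orange("top1",.04)
go(.44,.14,.22,-.17)
E
```

```text
top1 px [192.5 209.7] area 88 mid [0.5311 0.1349] yaw -0.1782 L 0.064 W 0.018
top1 px [112.1 222.9] area 100 mid [0.4823 0.4243] yaw -0.1733 L 0.066 W 0.019
top1 px [155.  223.7] area 92 mid [0.4801 0.2695] yaw 0.159 L 0.063 W 0.018
t 5.05 pos [ 0.617  -0.2349  0.2178] yaw -0.079 | tool shift cm -20.60 -35.98 -0.22 turn 0.091 | dist 41.5 F [0.9 0.6 0.6] gap 0.0556
```

>>> send_rows(deltas=[-2.4, -4.2, 0, 0.02, -4.8, -8.4, 0, 0.04, -7.2, -12.6, 0, 0.06, -9.6, -16.8, 0, 0.08, -12, -21, 0, 0.095])

```text
t: 5.55
tcp_pos: [0.5105, -0.0137, 0.2112]
tcp_rot: [-0.0, 0.996, -0.087, -0.0]
contact_force: [0.8, 0.4, 0.6]
finger_gap: 0.0558
```

```bash
python3 -c "
from h import *
go(.44,.135,.20,-.176)"
```

```text
t 5.55 pos [ 0.5105 -0.0137  0.2112] yaw -0.175 | tool shift cm -9.53 -13.41 1.12 turn 0.001 | dist 16.5 F [0.8 0.4 0.6] gap 0.0558
```

>>> send_rows(deltas=[-2.7, -3.8, 0.5, 0, -5.4, -7.6, 1, 0, -8.1, -11.4, 1, 0, -9.5, -13.4, 1, 0, -9.5, -13.4, 1, 0], fingers=0.8)

```text
t: 6.05
tcp_pos: [0.44, 0.1353, 0.2014]
tcp_rot: [-0.0, 0.996, -0.085, -0.0]
contact_force: [0.1, 0.5, -0.4]
finger_gap: 0.0743
```

```bash
python3 -c "
from h import *
snap('wrist','w4')
orange('w4',.042)
go(.44,.135,.20,-.176)"
```

```text
w4 px [242.6  98.9] area 1472 mid [0.533  0.1376] yaw -0.1765 L 0.074 W 0.024
w4 px [143.2 162.7] area 1312 mid [0.4811 0.2718] yaw 0.1569 L 0.074 W 0.027
w4 px [ 24.1 181. ] area 1357 mid [0.4841 0.4262] yaw -0.1894 L 0.075 W 0.031
t 6.10 pos [0.4409 0.1341 0.2014] yaw -0.172 | tool shift cm -0.10 -0.07 0.14 turn 0.004 | dist 0.2 F [0.9 0.6 0.1] gap 0.0741
```

View pics/w4.png

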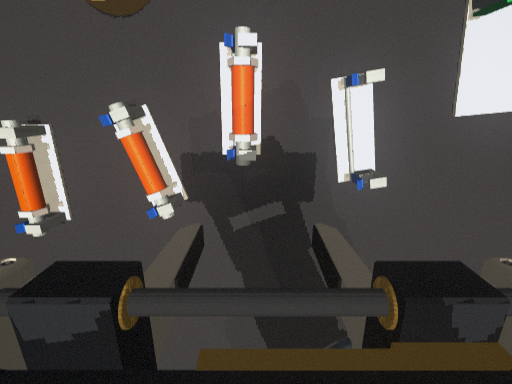

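```bash
python3 -c "
from h import *
go(.523,.138,.023,-.1765)"
```

```text
t 6.10 pos [0.4409 0.1341 0.2014] yaw -0.172 | tool shift cm 8.02 -1.79 17.84 turn 0.005 | dist 19.6 F [0.9 0.6 0.1] gap 0.0741
```

>>> send_rows(deltas=[4, -0.9, 0, 0.005, 7.9, -1.8, 2, 0.005, 7.9, -1.8, 6, 0.005, 7.9, -1.8, 10, 0.005, 7.9, -1.8, 10, 0.005])

```text
t: 6.6
tcp_pos: [0.52, 0.1356, 0.0971]
tcp_rot: [0.001, 0.996, -0.09, -0.004]
contact_force: [-0.6, -0.3, 0.2]
finger_gap: 0.0747
```

```bash
python3 -c "
from h import *
snap('wrist','w5');orange('w5',.042)
go(.523,.138,.023,-.1765)"
```

```text
w5 px [253.  193.4] area 2291 mid [0.5313 0.1384] yaw -0.1835 L 0.075 W 0.025
w5 px [116.2 248.6] area 861 mid [0.5018 0.2726] yaw 1.223 L 0.040 W 0.035
t 6.65 pos [0.5215 0.1361 0.1001] yaw -0.180 | tool shift cm 0.11 -0.22 7.71 turn -0.004 | dist 7.7 F [-0.1 -0.4  0.2] gap 0.0748
```

View pics/w5.png

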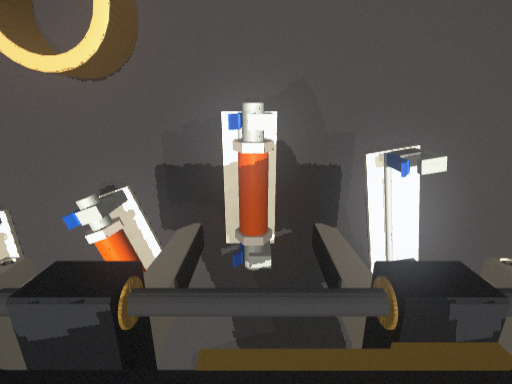

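>>> send_rows(deltas=[0.1, -0.2, 2.5, 0, 0.1, -0.2, 5, 0, 0.1, -0.2, 7.5, 0, 0.1, -0.2, 7.7, 0, 0.1, -0.2, 7.7, 0])

```text
t: 7.15
tcp_pos: [0.5249, 0.1388, 0.0264]
tcp_rot: [-0.0, 0.996, -0.09, 0.001]
contact_force: [-0.5, 0.3, 0.1]
finger_gap: 0.0743
```

>>> send_rows(deltas=[0, 0, 0, 0, 0, 0, 0, 0, 0, 0, 0, 0, 0, 0, 0, 0, 0, 0, 0, 0], fingers=0, squeeze=30)

```text
t: 7.65
tcp_pos: [0.5239, 0.1389, 0.0249]
tcp_rot: [-0.0, 0.996, -0.089, 0.0]
contact_force: [0.7, 0.4, -0.2]
finger_gap: 0.0391
```

>>> send_rows(deltas=[0, 0, 0, 0, 0, 0, 0, 0, 0, 0, 0, 0, 0, 0, 0, 0])

```text
t: 8.05
tcp_pos: [0.5238, 0.1389, 0.0246]
tcp_rot: [-0.0, 0.996, -0.089, -0.0]
contact_force: [-0.9, -0.9, 0.4]
finger_gap: 0.0252
```

>>> send_rows(deltas=[0, -0.5, 0, 0, 0, -1, 0, 0, 0, -1.5, 0, 0, 0, -2.0, 0, 0, 0, -2.2, 0, 0])

```text
t: 8.55
tcp_pos: [0.527, 0.16, 0.0242]
tcp_rot: [0.001, 0.996, -0.089, -0.001]
contact_force: [-0.5, -9.9, 0.8]
finger_gap: 0.025
```

>>> send_rows(deltas=[0, -0.1, 0, 0, 0, -0.1, 0, 0])

```text
t: 8.75
tcp_pos: [0.5272, 0.1609, 0.0243]
tcp_rot: [0.001, 0.996, -0.089, -0.001]
contact_force: [-1.4, -9.7, 1.3]
finger_gap: 0.0254
```

>>> send_rows(deltas=[0, 0, -0.7, 0, 0, 0, -1.5, 0, 0, 0, -2.5, 0, 0, 0, -5, 0, 0, 0, -9, 0])

```text
t: 9.25
tcp_pos: [0.5266, 0.1617, 0.1141]
tcp_rot: [0.0, 0.996, -0.089, -0.002]
contact_force: [1.5, -1.0, -1.4]
finger_gap: 0.0251
```

```bash
python3 -c "
from h import *
snap('wrist','w6');orange('w6',.12)
go(.5,.0,.15,-.079)"
```

```text
w6 px [257.3 233.3] area 4270 mid [0.5298 0.1623] yaw -0.1787 L 0.079 W 0.027
w6 px [153.5 245.8] area 934 mid [0.5338 0.2319] yaw 0.3135 L 0.028 W 0.022
w6 px [ 12.6 253.8] area 151 mid [0.5452 0.3269] yaw -1.4958 L 0.018 W 0.006
t 9.30 pos [0.5302 0.1625 0.1214] yaw -0.179 | tool shift cm -0.07 16.53 -2.86 turn -0.100 | dist 16.8 F [4.7 1.7 4.6] gap 0.0254
```

View pics/w6.png

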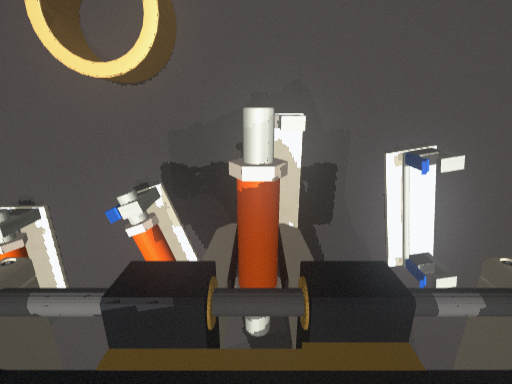

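```bash
cat >> h.py <<'E'
CO=np.array([.5783,-.2595]);CY=-.079
def case(x,y):
    c,s=np.cos(CY),np.sin(CY); return CO[0]+c*x-s*y, CO[1]+s*x+c*y
def incase(p):
    c,s=np.cos(CY),np.sin(CY); d=np.asarray(p)[:2]-CO; return np.array([c*d[0]+s*d[1],-s*d[0]+c*d[1]])
E
python3 -c "
from h import *
p=case(-.10,.084);print(p)
go(*p,.1,CY)"
```

```text
(np.float64(0.48524098734937365), np.float64(-0.16787020045590756))
t 9.30 pos [0.5302 0.1625 0.1214] yaw -0.179 | tool shift cm 1.46 33.31 2.14 turn -0.100 | dist 33.4 F [4.7 1.7 4.6] gap 0.0254
```

>>> send_rows(deltas=[0.2, 3, 0, 0, 0.4, 7.5, 0, -0.03, 0.6, 12, 0, -0.06, 0.8, 16.5, 0, -0.09, 1, 21, 0, -0.1])

```text
t: 9.8
tcp_pos: [0.5001, -0.0482, 0.1149]
tcp_rot: [-0.0, 0.999, -0.039, 0.0]
contact_force: [-0.2, 0.6, -1.7]
finger_gap: 0.0251
```

>>> send_rows(deltas=[0.1, 4, 0, 0, 0.2, 7.5, 0, 0, 0.3, 10.5, 0, 0, 0.4, 12, 0, 0, 0.4, 12, 0, 0])

```text
t: 10.3
tcp_pos: [0.4949, -0.1678, 0.1147]
tcp_rot: [0.0, 0.999, -0.041, 0.0]
contact_force: [0.2, 0.3, -2.4]
finger_gap: 0.0254
```

```bash
python3 -c "
from h import *
snap('wrist','w7');orange('w7',.13)
p=case(-.10,.084);print(p)
go(*p,.06,CY)"
```

```text
w7 px [257.5 233. ] area 4247 mid [ 0.503  -0.1674] yaw -0.083 L 0.074 W 0.025
(np.float64(0.48524098734937365), np.float64(-0.16787020045590756))
t 10.35 pos [ 0.4949 -0.1666  0.1146] yaw -0.080 | tool shift cm -0.95 0.20 5.46 turn -0.001 | dist 5.5 F [-0.4  0.7 -2.3] gap 0.0250
```

View pics/w7.png

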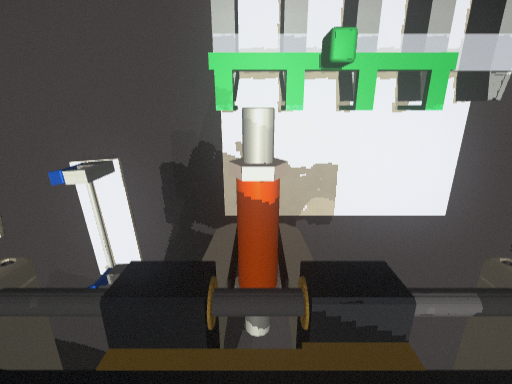

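>>> send_rows(deltas=[-1, 0.1, 3, 0, -1, 0.1, 6, 0, -1, 0.1, 8.5, 0, -1, 0.1, 9.8, 0, -1, 0.1, 10, 0])

```text
t: 10.85
tcp_pos: [0.4843, -0.1657, 0.0136]
tcp_rot: [-0.0, 0.999, -0.039, -0.001]
contact_force: [0.9, 0.4, -1.8]
finger_gap: 0.0251
```

>>> send_rows(deltas=[0, 0, 0, 0, 0, 0, 0, 0])

```text
t: 11.05
tcp_pos: [0.4855, -0.167, 0.0157]
tcp_rot: [0.0, 0.999, -0.039, 0.001]
contact_force: [1.6, -0.5, -1.0]
finger_gap: 0.0253
```

```bash
python3 -c "
from h import *
snap('wrist','w8');o=orange('w8',.034);print([incase(q[0]) for q in o])
p=case(-.02,.084);print(incase(bot.observe()['tcp_pos']))
go(*p,.012,CY)"
```

```text
w8 px [257.4 233.3] area 4205 mid [ 0.4947 -0.1666] yaw -0.0778 L 0.072 W 0.025
[array([-0.09062681,  0.08604297])]
[-0.09985624  0.08476763]
t 11.10 pos [ 0.4854 -0.1671  0.0157] yaw -0.079 | tool shift cm 7.99 0.08 0.37 turn -0.000 | dist 8.0 F [ 0.7 -0.1 -1.9] gap 0.0252
```

View pics/w8.png

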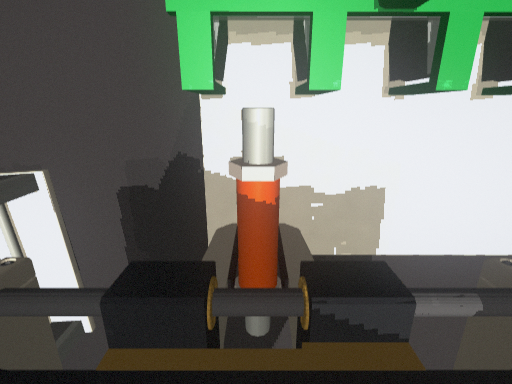

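>>> send_rows(deltas=[0.5, 0.1, 0.3, 0, 2, 0.1, 0.3, 0, 3.5, 0.1, 0.3, 0, 4.5, 0.1, 0.3, 0, 5, 0.1, 0.3, 0])

```text
t: 11.6
tcp_pos: [0.5355, -0.1721, 0.0118]
tcp_rot: [0.0, 0.999, -0.04, 0.0]
contact_force: [-0.6, 0.6, -2.1]
finger_gap: 0.0252
```

```bash
python3 -c "
from h import *
snap('wrist','w9');o=orange('w9',.034);print([incase(q[0]) for q in o])
p=case(-.02,.084);print(incase(bot.observe()['tcp_pos']))
go(*p,.012,CY)"
```

```text
w9 px [257.5 233.1] area 4255 mid [ 0.5468 -0.1719] yaw -0.0822 L 0.071 W 0.024
[array([-0.03828488,  0.08483951])]
[-0.04944725  0.08374954]
t 11.65 pos [ 0.5356 -0.1721  0.0118] yaw -0.079 | tool shift cm 2.94 -0.03 -0.02 turn -0.000 | dist 2.9 F [-0.1  0.3 -1.3] gap 0.0252
```

View pics/w9.png

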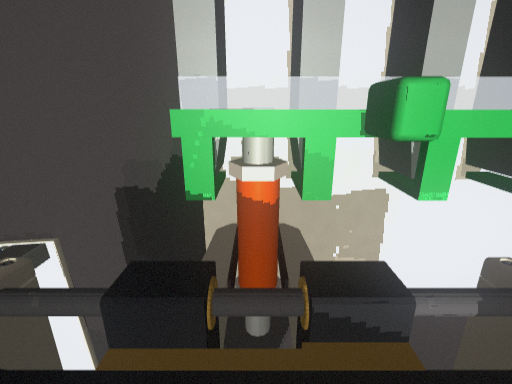

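>>> send_rows(deltas=[1, 0.05, 0, 0, 2, 0.05, 0, 0, 2.8, 0.05, 0, 0, 2.9, 0.05, 0, 0, 2.9, 0.05, 0.15, 0])

```text
t: 12.15
tcp_pos: [0.5635, -0.1747, 0.0101]
tcp_rot: [0.0, 0.999, -0.04, 0.0]
contact_force: [-0.1, -0.4, -1.6]
finger_gap: 0.0253
```

>>> send_rows(deltas=[0, 0, 0, 0, 0, 0, 0, 0], fingers=0.45)

```text
t: 12.35
tcp_pos: [0.5632, -0.1748, 0.0102]
tcp_rot: [-0.0, 0.999, -0.04, -0.0]
contact_force: [-0.1, -0.3, -0.3]
finger_gap: 0.0369
```

```bash
python3 -c "
from h import *
snap('wrist','w10');o=orange('w10',.034);print([incase(q[0]) for q in o])
p=case(-.02,.084);print(incase(bot.observe()['tcp_pos']))
go(*p,.012,CY)"
```

```text
w10 px [257.4 241.5] area 3567 mid [ 0.5701 -0.1741] yaw -0.0809 L 0.059 W 0.024
[array([-0.01491334,  0.08445506])]
[-0.0216977   0.08326111]
t 12.40 pos [ 0.5632 -0.1748  0.0103] yaw -0.079 | tool shift cm 0.17 -0.07 -0.17 turn -0.000 | dist 0.3 F [0.4 0.3 0.8] gap 0.0394
```

View pics/w10.png

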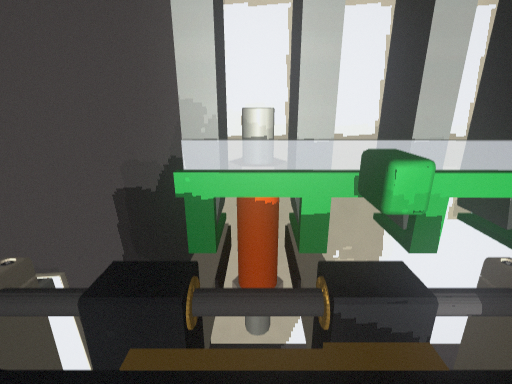

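>>> send_rows(deltas=[0, 0, -1, 0, 0, 0, -3.5, 0, -2, 0, -5, 0, -5.5, 0, -5, 0, -9, 0, -5, 0])

```text
t: 12.9
tcp_pos: [0.473, -0.1676, 0.0613]
tcp_rot: [0.0, 0.999, -0.039, 0.001]
contact_force: [0.2, 0.0, -0.3]
finger_gap: 0.0415
```

>>> send_rows(deltas=[0, 0, 0, 0, 0, 0, 1.5, 0, 0, 0, 3, 0, 0, 0, 4.6, 0, 0, 0, 4.6, 0], fingers=0)

```text
t: 13.4
tcp_pos: [0.4735, -0.1674, 0.0133]
tcp_rot: [-0.0, 0.999, -0.04, -0.001]
contact_force: [0.0, -0.3, 0.5]
finger_gap: 0.0064
```

```bash
python3 -c "
from h import *
snap('wrist','w11')
p=case(-.0075,.084);print(incase(bot.observe()['tcp_pos']))
go(*p,.014,CY)"
```

```text
[-0.11135057  0.08329972]
t 13.45 pos [ 0.4739 -0.1677  0.0142] yaw -0.079 | tool shift cm 10.39 -0.07 0.02 turn -0.000 | dist 10.4 F [-0.3 -0.1  1.1] gap 0.0030
```

View pics/w11.png

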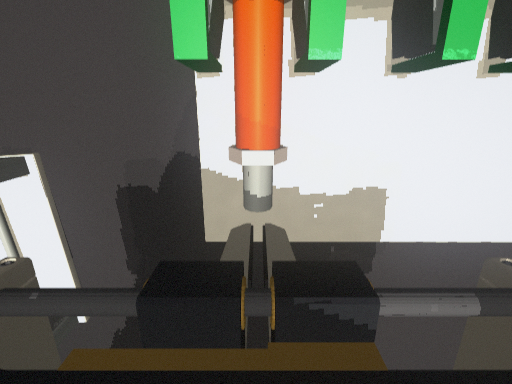

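>>> send_rows(deltas=[1.5, 0, 0, 0, 3, 0, 0, 0, 4.5, 0, 0, 0, 6, 0, 0, 0, 7.5, 0, 0, 0])

```text
t: 13.95
tcp_pos: [0.5496, -0.1738, 0.0155]
tcp_rot: [0.0, 0.999, -0.04, 0.0]
contact_force: [-1.5, -0.8, 0.1]
finger_gap: 0.0006
```

>>> send_rows(deltas=[0.7, -0.1, 0, 0, 1.4, -0.1, 0, 0, 1.9, -0.1, 0, 0, 2.2, -0.1, 0, 0, 2.2, -0.1, 0, 0])

```text
t: 14.45
tcp_pos: [0.5707, -0.1744, 0.0142]
tcp_rot: [0.0, 0.999, -0.04, 0.0]
contact_force: [0.5, 0.3, -0.5]
finger_gap: -0.0001
```

```bash
python3 -c "
from h import *
snap('wrist','w12')
p=case(-.0075,.084);print(incase(bot.observe()['tcp_pos']))
go(*p,.014,CY)"
```

```text
[-0.01449243  0.08426059]
t 14.50 pos [ 0.5705 -0.1744  0.0142] yaw -0.079 | tool shift cm 0.70 0.03 0.02 turn -0.000 | dist 0.7 F [-1.2  0.   0.4] gap 0.0003
```

View pics/w12.png

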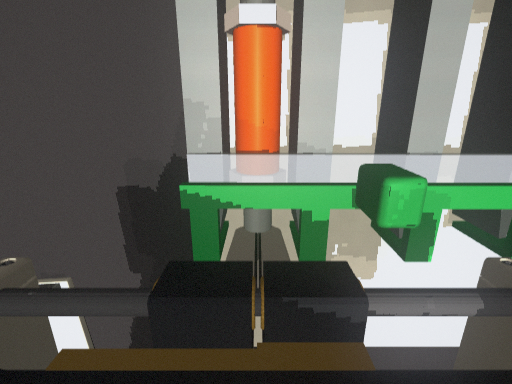

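Sliding straight; continue to the end wall.

>>> send_rows(deltas=[0.3, 0, 0, 0, 0.6, 0, 0, 0, 0.8, 0, 0, 0, 0.8, 0, 0, 0])

```text
t: 14.9
tcp_pos: [0.5751, -0.1746, 0.0138]
tcp_rot: [-0.001, 0.999, -0.039, -0.004]
contact_force: [-19.4, 0.2, 14.8]
finger_gap: 0.0007
```

>>> send_rows(deltas=[0.1, 0, 0, 0, 0.2, 0, 0, 0, 0.2, 0, 0, 0])

```text
t: 15.2
tcp_pos: [0.5752, -0.1745, 0.0138]
tcp_rot: [-0.001, 0.999, -0.039, -0.006]
contact_force: [-29.5, -0.3, 22.7]
finger_gap: 0.0003
```

```bash
python3 -c "
from h import *
snap('wrist','w13')
p=case(-.0075,.084);print(incase(bot.observe()['tcp_pos']))
go(*p,.014,CY)"
```

```text
[-0.00976518  0.08443884]
t 15.25 pos [ 0.5752 -0.1746  0.0138] yaw -0.079 | tool shift cm 0.23 0.04 -0.02 turn 0.000 | dist 0.2 F [-29.3  -0.3  21.9] gap 0.0005
```

View pics/w13.png

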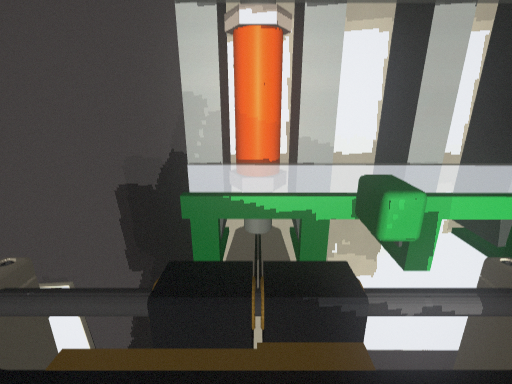

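>>> send_rows(deltas=[-0.8, 0, 0, 0, -3, 0, 0, 0, -6, 0, -2, 0, -8, 0, -7, 0, -9, 0, -12, 0])

```text
t: 15.75
tcp_pos: [0.4898, -0.1676, 0.13]
tcp_rot: [-0.001, 0.999, -0.04, -0.001]
contact_force: [1.0, 0.0, 1.0]
finger_gap: 0.0005
```

>>> send_rows(deltas=[2, 0, -4, 0, 5, 0, -8, 0, 7, 0, -8, 0, 7, 0, -8, 0], fingers=0.8)

```text
t: 16.15
tcp_pos: [0.5635, -0.1738, 0.2104]
tcp_rot: [0.0, 0.999, -0.039, 0.002]
contact_force: [-1.4, -0.4, -0.3]
finger_gap: 0.028
```

```bash
python3 -c "
from h import *
snap('wrist','w14')
im=cv2.imread('pics/w14.png');cv2.imwrite('pics/c6.png',cv2.resize(im[40:240,130:400],None,fx=2.9,fy=2.9,interpolation=cv2.INTER_NEAREST))
go(.5,0,.2,CY)"
```

```text
t 16.20 pos [ 0.5617 -0.1735  0.2091] yaw -0.079 | tool shift cm -7.52 -16.81 0.91 turn 0.000 | dist 18.4 F [-0.5  0.3 -0.2] gap 0.0320
```

View pics/c6.png

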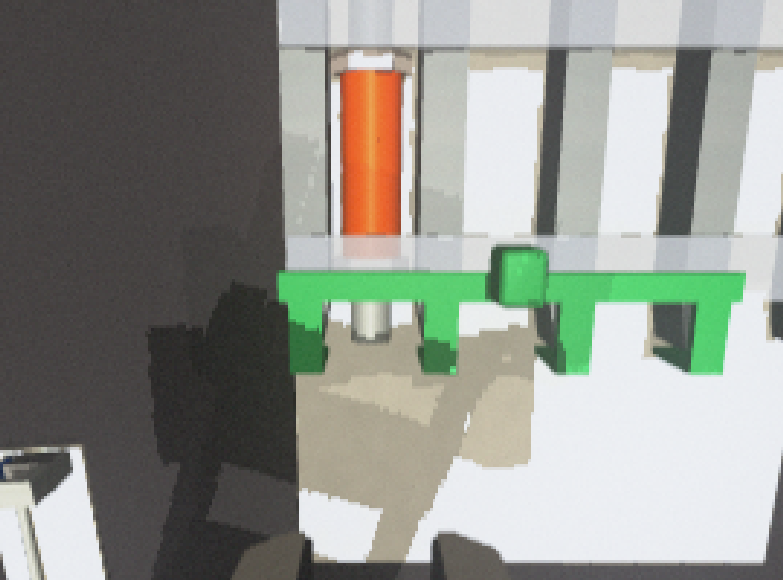

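```bash
python3 - <<'E'
from h import *
f=lambda u,v,z: incase(ray("w14",130+u/2.9,40+v/2.9,z)).round(4)
print("barrel far",f(372,70,.034),"exp .112; barrel near (through roof)",f(372,258,.034))
print("rear end bottom",f(370,341,.012), "rear top",f(370,332,.030))
print("tab fronts z.056",f(306,372,.056),f(438,373,.056),f(573,373,.056),f(706,374,.056))
print("strip2 front edge z.049",f(372,46,.049),"exp .118", "strip1 front",f(372,272,.049), "back", f(450,235,.049),"exp .048")
print("apron front",f(500,563,.006))
E
```

```text
barrel far [0.1098 0.0843] exp .112; barrel near (through roof) [0.036  0.0842]
rear end bottom [-0.0039  0.0851] rear top [0.0033 0.0851]
tab fronts z.056 [-0.0092  0.112 ] [-0.0097  0.0565] [-0.0097 -0.0002] [-0.0101 -0.0562]
strip2 front edge z.049 [0.116  0.0843] exp .118 strip1 front [0.0314 0.0843] back [0.0462 0.0525] exp .048
apron front [-0.1224  0.0169]
```

```bash
sed -i 's/CO=np.array(.*/CO=np.array([.5765,-.2595]);CY=-.081/' h.py; python3 -c "
from h import *
go(.4712,.2702,.2,.157)"
```

```text
t 16.20 pos [ 0.5617 -0.1735  0.2091] yaw -0.079 | tool shift cm -12.51 -43.52 0.91 turn -0.236 | dist 45.3 F [-0.5  0.3 -0.2] gap 0.0320
```

>>> send_rows(deltas=[-1.3, -4.5, 0, 0, -2.6, -9, 0, -0.06, -3.9, -13.5, 0, -0.12, -5.2, -18, 0, -0.18, -6.5, -22.5, 0, -0.236])

```text
t: 16.7
tcp_pos: [0.5124, 0.0572, 0.2086]
tcp_rot: [-0.0, 0.997, 0.079, -0.001]
contact_force: [0.8, 0.2, 0.8]
finger_gap: 0.0714
```

```bash
python3 -c "
from h import *
go(.4712,.2702,.12,.157)"
```

```text
t 16.70 pos [0.5124 0.0572 0.2086] yaw 0.159 | tool shift cm -0.71 -21.68 8.86 turn 0.002 | dist 23.4 F [0.8 0.2 0.8] gap 0.0714
```

>>> send_rows(deltas=[-0.2, -4.6, 0, 0, -0.4, -9.2, 0, 0, -0.6, -13.8, 1, 0, -0.7, -18, 3, 0, -0.7, -21, 6, 0])

```text
t: 17.2
tcp_pos: [0.4735, 0.2641, 0.1491]
tcp_rot: [-0.0, 0.997, 0.079, 0.001]
contact_force: [1.5, -0.6, 0.1]
finger_gap: 0.0745
```

>>> send_rows(deltas=[0, -0.3, 2, 0, 0, -0.3, 2, 0, 0, -0.3, 2, 0])

```text
t: 17.5
tcp_pos: [0.4738, 0.2644, 0.1294]
tcp_rot: [0.0, 0.997, 0.078, -0.001]
contact_force: [-0.1, 0.7, 0.8]
finger_gap: 0.0747
```

```bash
python3 -c "
from h import *
snap('wrist','w15');orange('w15',.042)
snap('top','top2');orange('top2',.04)
go(.4712,.2702,.023,.157)"
```

```text
w15 px [ 92.3 159.7] area 2192 mid [0.4834 0.4268] yaw -0.1865 L 0.077 W 0.029
w15 px [250.1 187.5] area 1770 mid [0.4795 0.2738] yaw 0.1627 L 0.074 W 0.025
top2 px [280.1 173.9] area 68 mid [ 0.6624 -0.1819] yaw -0.0408 L 0.051 W 0.016
t 17.60 pos [0.4748 0.2645 0.1305] yaw 0.156 | tool shift cm -0.26 -0.62 10.75 turn -0.001 | dist 10.8 F [-0.2 -0.7  0.5] gap 0.0746
```

View pics/w15.png

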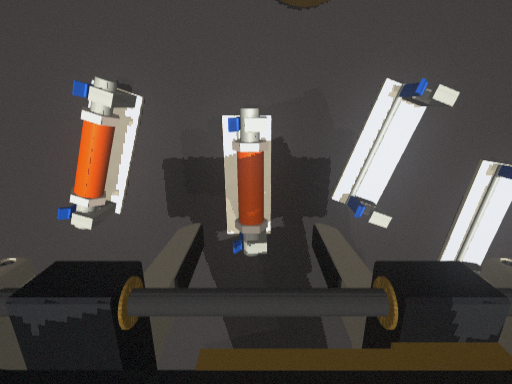

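```bash
python3 -c "
from h import *
go(.4704,.2716,.024,.16)"
```

```text
t 17.60 pos [0.4748 0.2645 0.1305] yaw 0.156 | tool shift cm -0.32 -0.77 10.65 turn -0.004 | dist 10.7 F [-0.2 -0.7  0.5] gap 0.0746
```

>>> send_rows(deltas=[-0.3, -0.8, 2, 0, -0.3, -0.8, 5, 0, -0.3, -0.8, 8, 0, -0.3, -0.8, 10.6, 0, -0.3, -0.8, 10.6, 0])

```text
t: 18.1
tcp_pos: [0.4691, 0.2713, 0.0219]
tcp_rot: [0.001, 0.997, 0.078, -0.002]
contact_force: [-0.4, -0.1, 0.3]
finger_gap: 0.074
```

>>> send_rows(deltas=[0, 0, 0, 0, 0, 0, 0, 0, 0, 0, 0, 0, 0, 0, 0, 0, 0, 0, 0, 0], fingers=0, squeeze=30)

```text
t: 18.6
tcp_pos: [0.4703, 0.2727, 0.024]
tcp_rot: [-0.0, 0.997, 0.078, 0.0]
contact_force: [-0.1, 0.2, -0.2]
finger_gap: 0.0389
```

>>> send_rows(deltas=[0, 0, 0, 0, 0, 0, 0, 0, 0, 0, 0, 0, 0, 0, 0, 0])

```text
t: 19.0
tcp_pos: [0.4701, 0.2725, 0.0236]
tcp_rot: [0.0, 0.997, 0.078, 0.0]
contact_force: [0.3, -2.4, 2.9]
finger_gap: 0.0256
```

>>> send_rows(deltas=[0, -0.5, 0, 0, 0, -1, 0, 0, 0, -1.5, 0, 0, 0, -2.0, 0, 0, 0, -2.2, 0, 0])

```text
t: 19.5
tcp_pos: [0.4662, 0.2934, 0.023]
tcp_rot: [0.001, 0.997, 0.079, -0.001]
contact_force: [0.3, -9.7, 1.2]
finger_gap: 0.0253
```

>>> send_rows(deltas=[0, -0.1, 0, 0, 0, -0.1, 0, 0])

```text
t: 19.7
tcp_pos: [0.4661, 0.2942, 0.0231]
tcp_rot: [0.001, 0.997, 0.078, -0.001]
contact_force: [0.8, -8.7, 1.9]
finger_gap: 0.0252
```

>>> send_rows(deltas=[0, 0, -0.7, 0, 0, 0, -1.5, 0, 0, 0, -2.5, 0, 0, 0, -5, 0, 0, 0, -9, 0])

```text
t: 20.2
tcp_pos: [0.4651, 0.2949, 0.1127]
tcp_rot: [0.001, 0.997, 0.078, -0.002]
contact_force: [0.0, 0.9, -1.7]
finger_gap: 0.0252
```

```bash
python3 -c "
from h import *
snap('wrist','w16');orange('w16',.13)
p=case(-.10,.028);print(p)
go(*p,.115,CY)"
```

```text
w16 px [115.3 158.4] area 2494 mid [0.5076 0.3832] yaw -0.1821 L 0.048 W 0.018
w16 px [257.4 231.6] area 4391 mid [0.4749 0.2977] yaw 0.1594 L 0.074 W 0.025
(np.float64(0.4790933914333402), np.float64(-0.2235006582346078))
t 20.25 pos [0.4684 0.2967 0.1201] yaw 0.157 | tool shift cm -7.07 51.55 0.51 turn 0.238 | dist 52.0 F [4.8 2.  5.2] gap 0.0251
```

View pics/w16.png

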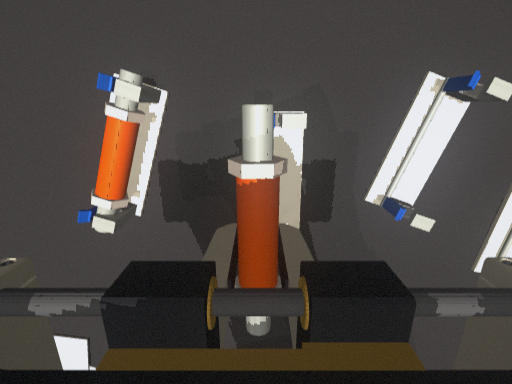

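>>> send_rows(deltas=[-0.5, 3.5, 0, 0.04, -1.1, 8, 0, 0.09, -1.7, 12.5, 0, 0.14, -2.3, 17, 0, 0.19, -3, 21.5, 0, 0.238])

```text
t: 20.75
tcp_pos: [0.4703, 0.0769, 0.1137]
tcp_rot: [-0.0, 0.999, -0.041, 0.0]
contact_force: [0.3, -0.1, -1.6]
finger_gap: 0.0252
```

```bash
python3 -c "
from h import *
p=case(-.10,.028);print(p)
go(*p,.115,CY)"
```

```text
(np.float64(0.4790933914333402), np.float64(-0.2235006582346078))
t 20.75 pos [0.4703 0.0769 0.1137] yaw -0.083 | tool shift cm 3.37 29.86 -0.13 turn -0.002 | dist 30.1 F [ 0.3 -0.1 -1.6] gap 0.0252
```

>>> send_rows(deltas=[0.5, 4.5, 0, 0, 1.1, 9, 0, 0, 1.7, 13.5, 0, 0, 2.2, 18, 0, 0, 2.7, 22.5, 0, 0])

```text
t: 21.25
tcp_pos: [0.479, -0.1499, 0.1137]
tcp_rot: [-0.0, 0.999, -0.041, 0.0]
contact_force: [0.9, -0.4, -2.5]
finger_gap: 0.0255
```

>>> send_rows(deltas=[0.3, 4, 0, 0, 0.6, 6.5, 0, 0, 0.6, 7.3, 0, 0, 0.6, 7.3, 0, 0])

```text
t: 21.65
tcp_pos: [0.479, -0.2217, 0.1133]
tcp_rot: [-0.0, 0.999, -0.041, -0.0]
contact_force: [0.5, 0.6, -1.5]
finger_gap: 0.0252
```

```bash
python3 -c "
from h import *
snap('wrist','w17');o=orange('w17',.135);print([incase(q[0]) for q in o])
p=case(-.10,.028);print(incase(bot.observe()['tcp_pos']))
go(*p,.015,CY)"
```

```text
w17 px [190.5   7.2] area 476 mid [ 0.6085 -0.2002] yaw 1.5082 L 0.014 W 0.006
w17 px [257.4 231.6] area 4385 mid [ 0.491  -0.2216] yaw -0.0818 L 0.072 W 0.024
[array([0.02707213, 0.06164761]), array([-0.08825613,  0.03088381])]
[-0.10031948  0.03068172]
t 21.70 pos [ 0.479  -0.2208  0.1133] yaw -0.082 | tool shift cm 0.03 0.27 9.83 turn -0.001 | dist 9.8 F [ 0.2  0.4 -1.8] gap 0.0252
```

View pics/w17.png

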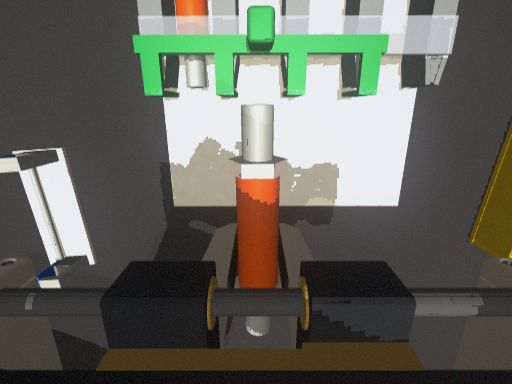

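>>> send_rows(deltas=[0, 0.25, 3, 0, 0, 0.25, 6, 0, 0, 0.25, 8.5, 0, 0, 0.25, 9.8, 0, 0, 0.25, 9.8, 0])

```text
t: 22.2
tcp_pos: [0.4783, -0.2225, 0.0143]
tcp_rot: [-0.001, 0.999, -0.04, -0.001]
contact_force: [-0.5, 0.1, -2.3]
finger_gap: 0.0249
```

>>> send_rows(deltas=[0, 0, 0, 0, 0, 0, 0, 0])

```text
t: 22.4
tcp_pos: [0.4797, -0.2241, 0.0167]
tcp_rot: [0.0, 0.999, -0.04, 0.001]
contact_force: [0.2, 0.6, -1.7]
finger_gap: 0.0251
```

```bash
python3 -c "
from h import *
snap('wrist','w18');o=orange('w18',.034);print([incase(q[0]) for q in o])
p=case(-.02,.028);print(incase(bot.observe()['tcp_pos']))
go(*p,.012,CY)"
```

```text
w18 px [257.3 232. ] area 4346 mid [ 0.4893 -0.2236] yaw -0.0775 L 0.074 W 0.025
[array([-0.08978852,  0.02868232])]
[-0.09942297  0.02739616]
t 22.45 pos [ 0.4796 -0.2241  0.0166] yaw -0.081 | tool shift cm 7.94 -0.06 0.46 turn -0.000 | dist 8.0 F [ 0.1 -1.  -2.5] gap 0.0254
```

View pics/w18.png

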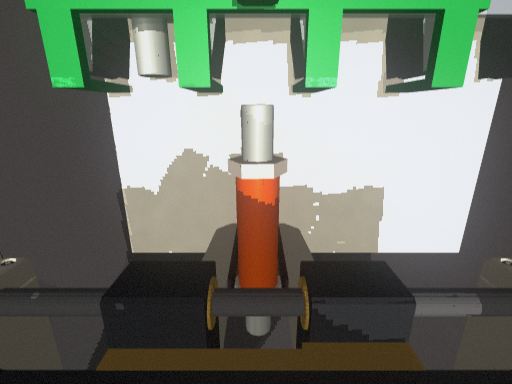

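>>> send_rows(deltas=[0.5, 0, 0.4, 0, 2, 0, 0.5, 0, 3.5, 0.05, 0.5, 0, 4.5, 0.05, 0.5, 0, 5, 0.05, 0.5, 0])

```text
t: 22.95
tcp_pos: [0.5297, -0.2286, 0.0106]
tcp_rot: [0.0, 0.999, -0.04, 0.0]
contact_force: [-0.2, -0.0, -1.6]
finger_gap: 0.0251
```

>>> send_rows(deltas=[1, 0, 0, 0, 2, 0, 0, 0, 2.8, 0, 0, 0, 2.9, 0, 0, 0, 2.9, 0, 0.2, 0])

```text
t: 23.45
tcp_pos: [0.5578, -0.2309, 0.0085]
tcp_rot: [0.0, 0.999, -0.041, 0.0]
contact_force: [0.5, 2.2, 24.9]
finger_gap: 0.0251
```

```bash
python3 -c "
from h import *
snap('wrist','w19');o=orange('w19',.034);print([incase(q[0]) for q in o])
p=case(-.02,.028);print(incase(bot.observe()['tcp_pos']))
go(*p,.012,CY)"
```

```text
w19 px [146.1  66.5] area 7203 mid [ 0.6628 -0.1848] yaw -0.0851 L 0.061 W 0.025
w19 px [257.5 250.2] area 2894 mid [ 0.5601 -0.23  ] yaw -0.0767 L 0.050 W 0.024
[array([0.08000913, 0.08140403]), array([-0.01871254,  0.0281068 ])]
[-0.02091774  0.02704497]
t 23.50 pos [ 0.5578 -0.2309  0.0087] yaw -0.081 | tool shift cm 0.09 -0.10 -0.33 turn -0.000 | dist 0.4 F [ 1.4 -0.8  0.3] gap 0.0248
```

View pics/w19.png

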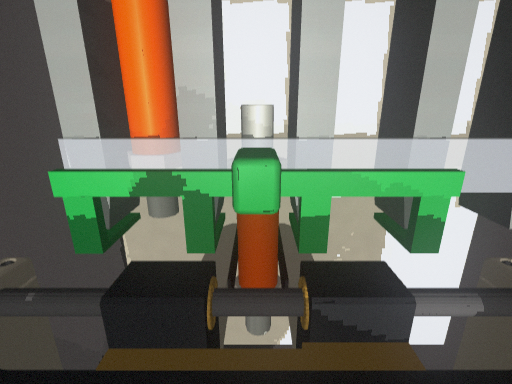

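>>> send_rows(deltas=[0, 0, -0.1, 0, 0, 0, -0.1, 0, 0, 0, -0.1, 0], fingers=0.45)

```text
t: 23.8
tcp_pos: [0.5575, -0.2309, 0.0096]
tcp_rot: [0.0, 0.999, -0.041, 0.0]
contact_force: [0.3, 0.3, -0.4]
finger_gap: 0.0409
```

>>> send_rows(deltas=[0, 0, -1, 0, 0, 0, -3.5, 0, -2, 0, -5, 0, -5.5, 0, -5, 0, -9, 0, -5, 0])

```text
t: 24.3
tcp_pos: [0.4673, -0.2235, 0.0605]
tcp_rot: [0.0, 0.999, -0.04, 0.001]
contact_force: [-0.3, -0.8, -0.5]
finger_gap: 0.0418
```

>>> send_rows(deltas=[0, 0, 0, 0, 0, 0, 1.5, 0, 0, 0, 3, 0, 0, 0, 4.4, 0, 0, 0, 4.4, 0], fingers=0)

```text
t: 24.8
tcp_pos: [0.4675, -0.2232, 0.0142]
tcp_rot: [-0.001, 0.999, -0.041, -0.001]
contact_force: [0.3, -1.6, 0.6]
finger_gap: 0.0066
```

```bash
python3 -c "
from h import *
snap('wrist','w20')
p=case(-.0075,.028);print(incase(bot.observe()['tcp_pos']))
go(*p,.014,CY)"
```

```text
[-0.11116836  0.0271754 ]
t 24.85 pos [ 0.4679 -0.2234  0.0151] yaw -0.081 | tool shift cm 10.37 -0.08 0.11 turn -0.000 | dist 10.4 F [-0.   0.3 -0.7] gap 0.0029
```

View pics/w20.png

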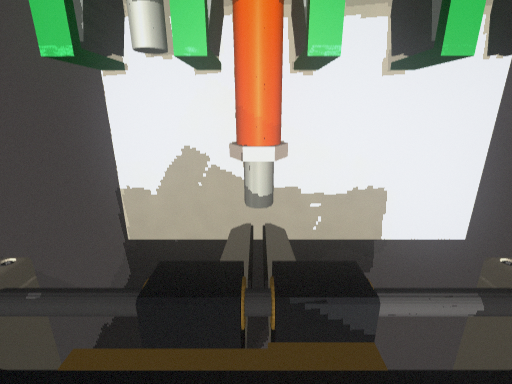

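>>> send_rows(deltas=[1.5, -0.05, 0, 0, 3, -0.05, 0, 0, 4.5, -0.05, 0, 0, 6, -0.05, 0, 0, 7.5, -0.05, 0, 0])

```text
t: 25.35
tcp_pos: [0.5435, -0.2292, 0.0162]
tcp_rot: [0.0, 0.999, -0.041, 0.0]
contact_force: [-0.8, 0.8, -0.4]
finger_gap: 0.0004
```

>>> send_rows(deltas=[0.7, 0, 0, 0, 1.4, 0, 0, 0, 2, 0, 0, 0, 2.5, 0, 0, 0, 2.8, 0, 0, 0])

```text
t: 25.85
tcp_pos: [0.5706, -0.2314, 0.0155]
tcp_rot: [-0.0, 0.999, -0.041, -0.0]
contact_force: [-15.9, 0.2, 9.3]
finger_gap: 0.0006
```

>>> send_rows(deltas=[0.15, 0, 0, 0, 0.25, 0, 0, 0, 0.25, 0, 0, 0])

```text
t: 26.15
tcp_pos: [0.5705, -0.2314, 0.0153]
tcp_rot: [-0.001, 0.999, -0.041, -0.003]
contact_force: [-15.8, 0.2, 12.5]
finger_gap: 0.0005
```

```bash
python3 -c "
from h import *
p=case(-.0075,.028);print(incase(bot.observe()['tcp_pos']))
go(*p,.014,CY)"
```

```text
[-0.00822732  0.02756196]
t 26.15 pos [ 0.5705 -0.2314  0.0153] yaw -0.081 | tool shift cm 0.07 -0.04 0.13 turn -0.000 | dist 0.2 F [-15.8   0.2  12.5] gap 0.0005
```

>>> send_rows(deltas=[-0.8, 0, 0, 0, -3, 0, 0, 0, -6, 0, -2, 0, -8, 0, -7, 0, -9, 0, -12, 0])

```text
t: 26.65
tcp_pos: [0.4825, -0.2239, 0.1312]
tcp_rot: [-0.001, 0.999, -0.041, -0.001]
contact_force: [-0.3, -0.9, -0.4]
finger_gap: 0.0007
```

>>> send_rows(deltas=[2, 0, -4, 0, 5, 0, -8, 0, 7, 0, -8, 0, 7, 0, -8, 0], fingers=0.8)

```text
t: 27.05
tcp_pos: [0.5561, -0.2302, 0.2116]
tcp_rot: [0.001, 0.999, -0.04, 0.002]
contact_force: [-0.8, 0.5, -0.5]
finger_gap: 0.0276
```

```bash
python3 -c "
from h import *
snap('wrist','w21');snap('scene','s2')
go(.474,.428,.2,-.183)"
```

```text
t 27.15 pos [ 0.5535 -0.2298  0.2098] yaw -0.081 | tool shift cm -13.24 -64.92 0.98 turn 0.102 | dist 66.3 F [-1.  -0.3 -0.7] gap 0.0357
```

View pics/w21.png

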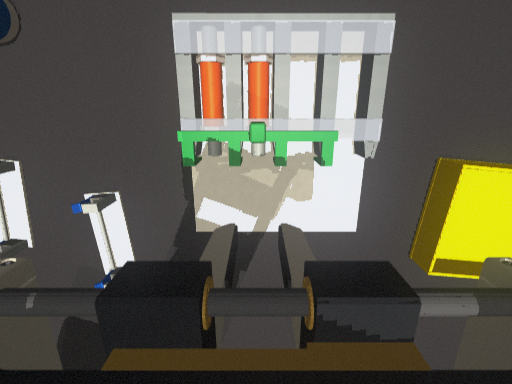

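View pics/s2.png

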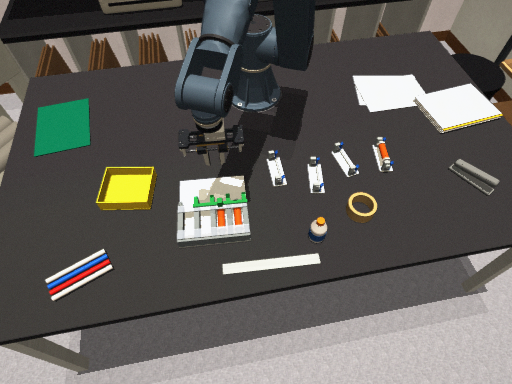

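Both are home, and the third is still in its stand. Go to it.

>>> send_rows(deltas=[-0.9, -4.5, 0, 0, -1.8, -9, 0, 0.02, -2.7, -13.5, 0, 0.05, -3.6, -18, 0, 0.08, -4.5, -22.5, 0, 0.102])

```text
t: 27.65
tcp_pos: [0.5258, -0.0007, 0.21]
tcp_rot: [-0.0, 0.996, -0.092, -0.001]
contact_force: [0.6, 0.2, -0.3]
finger_gap: 0.0733
```

```bash
python3 -c "
from h import *
go(.474,.428,.2,-.183)"
```

```text
t 27.65 pos [ 0.5258 -0.0007  0.21  ] yaw -0.185 | tool shift cm -12.98 -41.19 1.00 turn -0.002 | dist 43.2 F [ 0.6  0.2 -0.3] gap 0.0733
```

>>> send_rows(deltas=[-1.4, -4.5, 0, 0, -2.8, -9, 0, 0, -4.3, -13.5, 0, 0, -5.7, -18, 0, 0, -7.1, -22.5, 0, 0])

```text
t: 28.15
tcp_pos: [0.4972, 0.2331, 0.21]
tcp_rot: [0.0, 0.996, -0.092, -0.001]
contact_force: [0.4, -0.7, 0.3]
finger_gap: 0.0744
```

>>> send_rows(deltas=[-1.5, -4.5, 1, 0, -3, -9, 3, 0, -4.5, -13.5, 6, 0, -5.9, -18, 8, 0, -5.9, -18.5, 8, 0])

```text
t: 28.65
tcp_pos: [0.4715, 0.4263, 0.1271]
tcp_rot: [0.002, 0.996, -0.09, -0.002]
contact_force: [-1.2, -0.9, -0.4]
finger_gap: 0.0739
```

>>> send_rows(deltas=[0, 0, 0, 0])

```text
t: 28.75
tcp_pos: [0.4732, 0.4248, 0.1292]
tcp_rot: [0.001, 0.996, -0.091, -0.001]
contact_force: [0.1, -0.4, 0.0]
finger_gap: 0.0746
```

```bash
python3 -c "
from h import *
snap('wrist','w22');o=orange('w22',.042)
go(.474,.428,.024,-.183)"
```

```text
w22 px [252.4 184.7] area 1813 mid [0.4837 0.4288] yaw -0.1645 L 0.075 W 0.025
t 28.80 pos [0.474  0.4239 0.1303] yaw -0.182 | tool shift cm -0.08 -0.41 10.63 turn 0.001 | dist 10.6 F [0.3 0.3 0.4] gap 0.0743
```

View pics/w22.png

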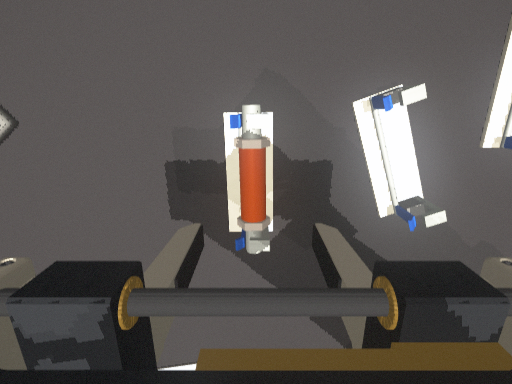

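```bash
python3 -c "
from h import *
go(.4738,.4304,.024,-.168)"
```

```text
t 28.80 pos [0.474  0.4239 0.1303] yaw -0.182 | tool shift cm -0.14 -0.64 10.63 turn -0.014 | dist 10.6 F [0.3 0.3 0.4] gap 0.0743
```

>>> send_rows(deltas=[-0.1, -0.6, 2, -0.014, -0.1, -0.6, 5, -0.014, -0.1, -0.6, 8, -0.014, -0.1, -0.6, 10.6, -0.014, -0.1, -0.6, 10.6, -0.014])

```text
t: 29.3
tcp_pos: [0.4738, 0.4277, 0.0226]
tcp_rot: [0.002, 0.996, -0.085, -0.002]
contact_force: [-0.6, -0.7, 0.0]
finger_gap: 0.0746
```

>>> send_rows(deltas=[0, 0, 0, 0, 0, 0, 0, 0, 0, 0, 0, 0, 0, 0, 0, 0, 0, 0, 0, 0], fingers=0, squeeze=30)

```text
t: 29.8
tcp_pos: [0.4747, 0.4309, 0.0254]
tcp_rot: [-0.0, 0.996, -0.084, 0.0]
contact_force: [0.8, 0.9, -0.4]
finger_gap: 0.0384
```

>>> send_rows(deltas=[0, 0, 0, 0, 0, 0, 0, 0, 0, 0, 0, 0, 0, 0, 0, 0])

```text
t: 30.2
tcp_pos: [0.4745, 0.4306, 0.0248]
tcp_rot: [0.0, 0.996, -0.084, -0.0]
contact_force: [0.1, -1.8, 3.1]
finger_gap: 0.0256
```

>>> send_rows(deltas=[0, -0.5, 0, 0, 0, -1, 0, 0, 0, -1.5, 0, 0, 0, -2.0, 0, 0, 0, -2.2, 0, 0])

```text
t: 30.7
tcp_pos: [0.4773, 0.4507, 0.0236]
tcp_rot: [0.002, 0.996, -0.084, -0.001]
contact_force: [-0.9, -10.4, -0.0]
finger_gap: 0.0254
```

>>> send_rows(deltas=[0, -0.1, 0, 0, 0, -0.1, 0, 0])

```text
t: 30.9
tcp_pos: [0.4775, 0.4516, 0.0237]
tcp_rot: [0.002, 0.996, -0.084, -0.001]
contact_force: [-2.5, -10.2, 2.0]
finger_gap: 0.0254
```

>>> send_rows(deltas=[0, 0, -0.7, 0, 0, 0, -1.5, 0, 0, 0, -2.5, 0, 0, 0, -5, 0, 0, 0, -9, 0])

```text
t: 31.4
tcp_pos: [0.4773, 0.4528, 0.1136]
tcp_rot: [0.001, 0.996, -0.085, -0.002]
contact_force: [-0.3, 0.5, -1.6]
finger_gap: 0.0252
```

```bash
python3 -c "
from h import *
snap('wrist','w23');orange('w23',.13)
p=case(-.10,-.028);print(p)
go(*p,.115,CY)"
```

```text
w23 px [257.4 231. ] area 4433 mid [0.4872 0.4523] yaw -0.1655 L 0.076 W 0.025
(np.float64(0.4745623499224283), np.float64(-0.2793170506549926))
t 31.45 pos [0.4803 0.4553 0.1223] yaw -0.169 | tool shift cm 11.80 72.51 0.73 turn -0.088 | dist 73.5 F [2.4 2.5 5.3] gap 0.0251
```

View pics/w23.png

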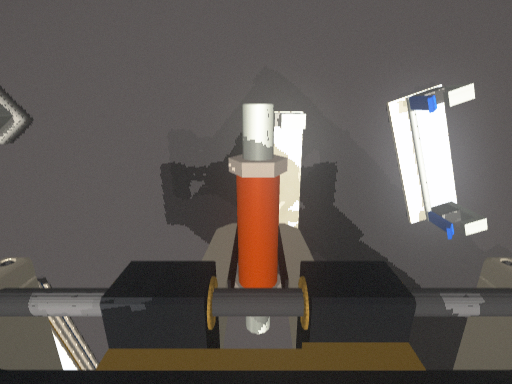

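>>> send_rows(deltas=[0.5, 3.5, 0, -0.01, 1.2, 8, 0, -0.03, 2, 12.5, 0, -0.05, 2.7, 17, 0, -0.07, 3.4, 21.5, 0, -0.088])

```text
t: 31.95
tcp_pos: [0.4757, 0.2344, 0.1151]
tcp_rot: [-0.0, 0.999, -0.04, 0.001]
contact_force: [1.6, 0.5, -1.2]
finger_gap: 0.0253
```

```bash
python3 -c "
from h import *
p=case(-.10,-.028)
go(*p,.115,CY)"
```

```text
t 31.95 pos [0.4757 0.2344 0.1151] yaw -0.080 | tool shift cm 3.99 51.22 0.01 turn 0.001 | dist 51.4 F [ 1.6  0.5 -1.2] gap 0.0253
```

>>> send_rows(deltas=[0.3, 4.5, 0, 0, 0.7, 9, 0, 0, 1.1, 13.5, 0, 0, 1.4, 18, 0, 0, 1.8, 22.5, 0, 0])

```text
t: 32.45
tcp_pos: [0.4756, 0.0085, 0.1152]
tcp_rot: [-0.0, 0.999, -0.041, 0.001]
contact_force: [0.7, -0.3, -2.1]
finger_gap: 0.0254
```

>>> send_rows(deltas=[0.3, 4.5, 0, 0, 0.7, 9, 0, 0, 1.1, 13.5, 0, 0, 1.4, 18, 0, 0, 1.8, 22.5, 0, 0])

```text
t: 32.95
tcp_pos: [0.4752, -0.2176, 0.1151]
tcp_rot: [0.0, 0.999, -0.041, 0.001]
contact_force: [1.4, 0.5, -2.4]
finger_gap: 0.0251
```

>>> send_rows(deltas=[0.2, 3, 0, 0, 0.4, 5.5, 0, 0, 0.4, 6, 0, 0, 0.4, 6, 0, 0])

```text
t: 33.35
tcp_pos: [0.4743, -0.276, 0.1147]
tcp_rot: [-0.0, 0.999, -0.041, 0.0]
contact_force: [-0.4, 0.5, -2.7]
finger_gap: 0.025
```

```bash
python3 -c "
from h import *
snap('wrist','w24');o=orange('w24',.135);print([incase(q[0]) for q in o])
p=case(-.10,-.028);print(incase(bot.observe()['tcp_pos']))
go(*p,.015,CY)"
```

```text
w24 px [124.3   7.5] area 491 mid [ 0.6067 -0.2233] yaw 1.4873 L 0.014 W 0.006
w24 px [198.1   6.4] area 381 mid [ 0.6042 -0.2578] yaw 1.2989 L 0.015 W 0.007
w24 px [257.4 230.8] area 4376 mid [ 0.4861 -0.2759] yaw -0.0824 L 0.073 W 0.024
[array([0.02713411, 0.03849376]), array([0.02751125, 0.00390267]), array([-0.08872833, -0.02364849])]
[-0.10063146 -0.02395179]
t 33.40 pos [ 0.4743 -0.2752  0.1147] yaw -0.081 | tool shift cm 0.06 0.40 9.97 turn -0.000 | dist 10.0 F [ 0.3  0.1 -2.2] gap 0.0256
```

View pics/w24.png

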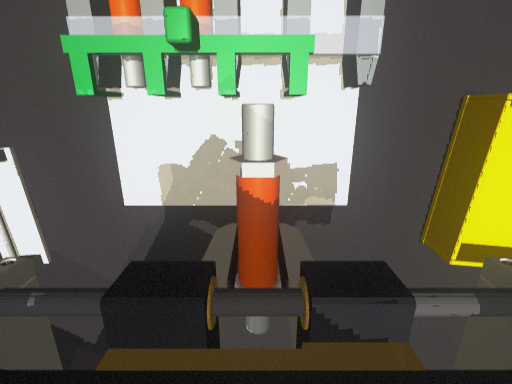

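>>> send_rows(deltas=[0, 0.35, 3, 0, 0, 0.35, 6, 0, 0, 0.35, 8.5, 0, 0, 0.35, 9.8, 0, 0, 0.35, 9.8, 0])

```text
t: 33.9
tcp_pos: [0.4735, -0.2779, 0.0156]
tcp_rot: [-0.001, 0.999, -0.04, -0.001]
contact_force: [-0.4, 0.1, -2.6]
finger_gap: 0.0251
```

>>> send_rows(deltas=[0, 0, 0, 0, 0, 0, 0, 0])

```text
t: 34.1
tcp_pos: [0.4747, -0.2795, 0.0181]
tcp_rot: [0.001, 0.999, -0.04, 0.001]
contact_force: [0.0, -0.5, -3.0]
finger_gap: 0.0253
```

```bash
python3 -c "
from h import *
snap('wrist','w25');o=orange('w25',.034);print([incase(q[0]) for q in o])
p=case(-.02,-.028);print(incase(bot.observe()['tcp_pos']))
go(*p,.012,CY)"
```

```text
w25 px [257.4 231.1] area 4335 mid [ 0.4843 -0.2791] yaw -0.0806 L 0.075 W 0.025
[array([-0.09033085, -0.02703392])]
[-0.0998895  -0.02828035]
t 34.15 pos [ 0.4746 -0.2796  0.018 ] yaw -0.081 | tool shift cm 7.99 -0.03 0.60 turn -0.000 | dist 8.0 F [-0.4 -0.3 -2.1] gap 0.0253
```

View pics/w25.png

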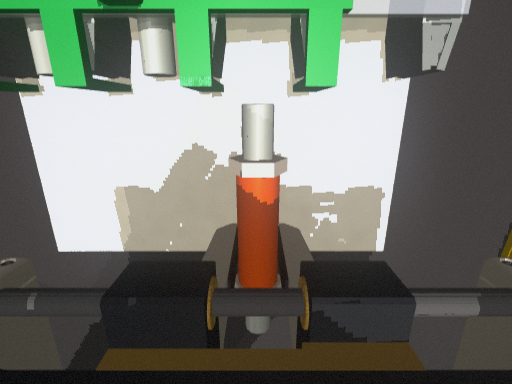

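>>> send_rows(deltas=[0.5, 0.05, 0.5, 0, 2, 0.05, 0.6, 0, 3.5, 0.05, 0.6, 0, 4.5, 0.05, 0.6, 0, 5, 0.05, 0.6, 0])

```text
t: 34.65
tcp_pos: [0.5247, -0.2839, 0.0108]
tcp_rot: [0.0, 0.999, -0.04, 0.0]
contact_force: [-0.2, -0.5, -2.7]
finger_gap: 0.0252
```

>>> send_rows(deltas=[1, 0, 0, 0, 2, 0, 0, 0, 2.8, 0, 0, 0, 2.9, 0, 0, 0, 2.9, 0, 0.1, 0])

```text
t: 35.15
tcp_pos: [0.5529, -0.2862, 0.0099]
tcp_rot: [0.0, 0.999, -0.041, 0.0]
contact_force: [0.3, 4.4, 9.3]
finger_gap: 0.0256
```

```bash
python3 -c "
from h import *
snap('wrist','w26');o=orange('w26',.034);print([incase(q[0]) for q in o])
p=case(-.02,-.028);print(incase(bot.observe()['tcp_pos']))
go(*p,.012,CY)"
```

```text
w26 px [30.9 67. ] area 5354 mid [ 0.6624 -0.1841] yaw -0.0907 L 0.061 W 0.019
w26 px [150.3  66. ] area 6597 mid [ 0.6581 -0.2418] yaw -0.084 L 0.061 W 0.024
w26 px [257.4 240. ] area 3650 mid [ 0.561  -0.2857] yaw -0.0834 L 0.060 W 0.024
[array([0.07953837, 0.08208132]), array([0.07992727, 0.02427648]), array([-0.01335121, -0.02740977])]
[-0.02140542 -0.02855651]
t 35.20 pos [ 0.5529 -0.2862  0.01  ] yaw -0.081 | tool shift cm 0.14 -0.06 -0.20 turn -0.000 | dist 0.3 F [ 0.3 -0.3 -0.7] gap 0.0252
```

View pics/w26.png

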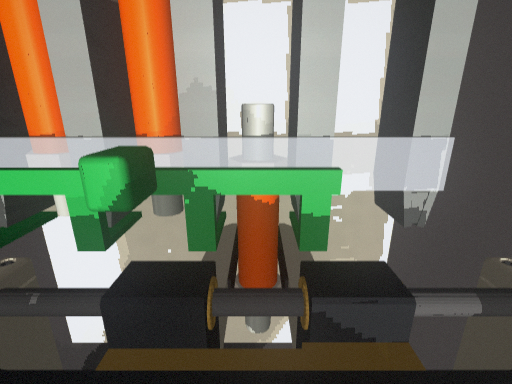

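>>> send_rows(deltas=[0, 0, 0, 0, 0, 0, 0, 0, 0, 0, 0, 0], fingers=0.45)

```text
t: 35.5
tcp_pos: [0.5525, -0.2862, 0.0098]
tcp_rot: [-0.0, 0.999, -0.041, -0.0]
contact_force: [0.2, -0.6, -0.1]
finger_gap: 0.0406
```

>>> send_rows(deltas=[0, 0, -1, 0, 0, 0, -3.5, 0, -2, 0, -5, 0, -5.5, 0, -5, 0, -9, 0, -5, 0])

```text
t: 36.0
tcp_pos: [0.4623, -0.2789, 0.0609]
tcp_rot: [0.001, 0.999, -0.04, 0.001]
contact_force: [0.3, -0.2, -0.4]
finger_gap: 0.0421
```

>>> send_rows(deltas=[0, 0, 0, 0, 0, 0, 1.5, 0, 0, 0, 3, 0, 0, 0, 4.5, 0, 0, 0, 4.5, 0], fingers=0)

```text
t: 36.5
tcp_pos: [0.4622, -0.2782, 0.0127]
tcp_rot: [-0.001, 0.999, -0.04, -0.001]
contact_force: [-0.6, -0.5, -0.7]
finger_gap: 0.0062
```

```bash
python3 -c "
from h import *
snap('wrist','w27')
p=case(-.0075,-.028);print(incase(bot.observe()['tcp_pos']))
go(*p,.014,CY)"
```

```text
[-0.11196901 -0.02813177]
t 36.55 pos [ 0.4626 -0.2785  0.0137] yaw -0.081 | tool shift cm 10.45 -0.01 -0.03 turn 0.000 | dist 10.4 F [ 0.1 -0.  -0.1] gap 0.0025
```

View pics/w27.png

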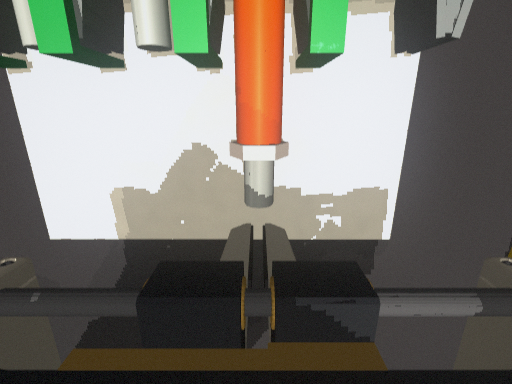

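>>> send_rows(deltas=[1.5, 0, 0, 0, 3, 0, 0, 0, 4.5, 0, 0, 0, 6, 0, 0, 0, 7.5, 0, 0, 0])

```text
t: 37.05
tcp_pos: [0.5384, -0.285, 0.0151]
tcp_rot: [-0.0, 0.999, -0.04, -0.0]
contact_force: [-0.1, 0.3, -0.4]
finger_gap: 0.0004
```

>>> send_rows(deltas=[0.7, 0, 0, 0, 1.4, 0, 0, 0, 2, 0, 0, 0, 2.5, 0, 0, 0, 2.8, 0, 0, 0])

```text
t: 37.55
tcp_pos: [0.5658, -0.2873, 0.0148]
tcp_rot: [-0.0, 0.999, -0.041, -0.0]
contact_force: [-2.7, 0.3, 1.7]
finger_gap: 0.0002
```

>>> send_rows(deltas=[0.15, 0, 0, 0, 0.35, 0, 0, 0, 0.35, 0, 0, 0])

```text
t: 37.85
tcp_pos: [0.5661, -0.2873, 0.0147]
tcp_rot: [-0.001, 0.999, -0.04, -0.004]
contact_force: [-20.0, -0.4, 14.6]
finger_gap: 0.0004
```

```bash
python3 -c "
from h import *
p=case(-.0075,-.028);print(incase(bot.observe()['tcp_pos']))
go(*p,.014,CY)"
```

```text
[-0.00816483 -0.02851478]
t 37.85 pos [ 0.5661 -0.2873  0.0147] yaw -0.081 | tool shift cm 0.07 -0.05 0.07 turn 0.000 | dist 0.1 F [-20.   -0.4  14.6] gap 0.0004
```

Home. Back off, rise and look before shutting the gate.

>>> send_rows(deltas=[-0.8, 0, 0, 0, -3, 0, 0, 0, -6, 0, -2, 0, -8, 0, -7, 0, -9, 0, -12, 0])

```text
t: 38.35
tcp_pos: [0.4786, -0.2798, 0.1305]
tcp_rot: [-0.001, 0.999, -0.041, -0.001]
contact_force: [1.5, -0.7, 0.0]
finger_gap: 0.0002
```

>>> send_rows(deltas=[2, -2, -4, 0, 5, -4, -8, 0, 7, -5, -8, 0, 7, -5, -8, 0], fingers=0.6)

```text
t: 38.75
tcp_pos: [0.5567, -0.2352, 0.2115]
tcp_rot: [0.001, 0.999, -0.04, 0.002]
contact_force: [-0.2, -0.3, -0.5]
finger_gap: 0.0275
```

>>> send_rows(deltas=[0, 0, 0, 0, 0, 0, 0, 0])

```text
t: 38.95
tcp_pos: [0.5533, -0.2364, 0.2092]
tcp_rot: [-0.0, 0.999, -0.041, -0.001]
contact_force: [0.1, -0.4, -0.9]
finger_gap: 0.044
```

```bash
python3 -c "
from h import *
snap('wrist','w28')
o=orange('w28',.034);print([incase(q[0]) for q in o])
p=case(.034,.028);print(incase(bot.observe()['tcp_pos']))
go(*p,.062,CY)"
```

```text
w28 px [205.8  86.8] area 1172 mid [ 0.6635 -0.1827] yaw -0.0725 L 0.063 W 0.025
w28 px [253.3  86.8] area 1138 mid [ 0.6588 -0.239 ] yaw -0.0769 L 0.062 W 0.024
w28 px [298.2  86.4] area 1149 mid [ 0.6549 -0.292 ] yaw -0.0824 L 0.063 W 0.024
[array([0.08053575, 0.08357345]), array([0.08041416, 0.02714323]), array([ 0.0807334 , -0.02608499])]
[-0.02499496  0.02102814]
t 39.00 pos [ 0.5533 -0.2365  0.2093] yaw -0.082 | tool shift cm 5.90 -0.70 14.73 turn -0.001 | dist 15.9 F [-0.4  0.3  0.3] gap 0.0478
```

View pics/w28.png

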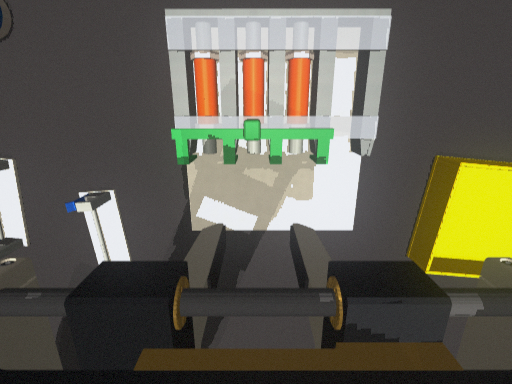

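>>> send_rows(deltas=[3, -0.4, 3, 0, 5.9, -0.7, 6.5, 0, 5.9, -0.7, 10.5, 0, 5.9, -0.7, 13.5, 0, 5.9, -0.7, 14.7, 0])

```text
t: 39.5
tcp_pos: [0.6115, -0.2337, 0.0595]
tcp_rot: [-0.001, 0.999, -0.041, -0.002]
contact_force: [-0.2, 0.3, 0.2]
finger_gap: 0.0554
```

>>> send_rows(deltas=[0, 0, 0, 0, 0, 0, 0, 0])

```text
t: 39.7
tcp_pos: [0.6141, -0.2346, 0.0646]
tcp_rot: [0.0, 0.999, -0.041, 0.001]
contact_force: [0.0, 0.1, 0.2]
finger_gap: 0.0561
```

```bash
python3 -c "
from h import *
snap('wrist','w29')
p=case(.034,.028);print(incase(bot.observe()['tcp_pos']))
go(*p,.062,CY)"
```

```text
[0.03575426 0.02784792]
t 39.75 pos [ 0.6144 -0.2346  0.0651] yaw -0.082 | tool shift cm -0.18 -0.02 0.31 turn -0.001 | dist 0.4 F [ 0.9 -0.8  0.1] gap 0.0555
```

View pics/w29.png

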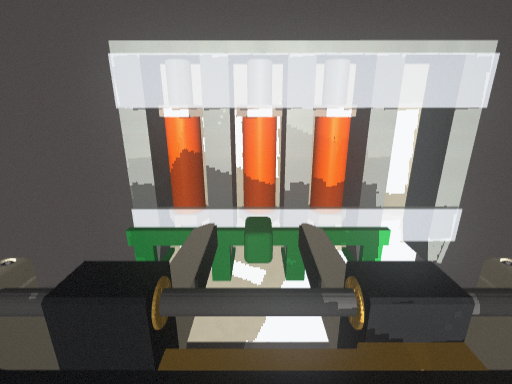

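>>> send_rows(deltas=[-0.1, 0, 0.2, 0, -0.1, 0, 0.2, 0, -0.1, 0, 0.2, 0, -0.1, 0, 0.2, 0, -0.1, 0, 0.2, 0], fingers=0, squeeze=15)

```text
t: 40.25
tcp_pos: [0.6126, -0.2339, 0.0612]
tcp_rot: [0.0, 0.999, -0.041, 0.0]
contact_force: [-0.2, 0.1, 0.5]
finger_gap: 0.0204
```

>>> send_rows(deltas=[0, 0, 0, 0, 0, 0, 0, 0])

```text
t: 40.45
tcp_pos: [0.6126, -0.2347, 0.0612]
tcp_rot: [0.001, 0.999, -0.041, 0.0]
contact_force: [-1.1, -4.7, 0.3]
finger_gap: 0.0178
```

>>> send_rows(deltas=[0, 0.6, 0, 0, 0, 1.2, 0, 0, 0, 1.8, 0, 0, 0, 2.4, 0, 0, 0, 2.7, 0, 0])

```text
t: 40.95
tcp_pos: [0.6104, -0.2615, 0.0612]
tcp_rot: [0.0, 0.999, -0.041, 0.0]
contact_force: [1.3, 2.3, 2.5]
finger_gap: 0.0179
```

>>> send_rows(deltas=[0, 0.1, 0, 0, 0, 0.2, 0, 0, 0, 0.2, 0, 0])

```text
t: 41.25
tcp_pos: [0.6104, -0.2627, 0.0612]
tcp_rot: [-0.0, 0.999, -0.041, 0.0]
contact_force: [0.4, 2.3, 3.1]
finger_gap: 0.0179
```

>>> send_rows(deltas=[0, 0.1, 0, 0, 0, 0.1, 0, 0])

```text
t: 41.45
tcp_pos: [0.6103, -0.2628, 0.0612]
tcp_rot: [-0.001, 0.999, -0.04, -0.0]
contact_force: [0.1, 7.6, 4.3]
finger_gap: 0.0179
```

>>> send_rows(deltas=[0, 0.1, 0, 0, 0, 0.1, 0, 0])

```text
t: 41.65
tcp_pos: [0.6103, -0.2628, 0.0612]
tcp_rot: [-0.001, 0.999, -0.04, -0.0]
contact_force: [0.9, 12.6, 5.8]
finger_gap: 0.0176
```

Against the stop (the position no longer changes while the force rises). Unload, release and rise.

>>> send_rows(deltas=[0, -0.22, 0, 0, 0, -0.22, 0, 0, 0, -0.22, 0, 0, 0, -0.22, 0, 0], fingers=0.6)

```text
t: 42.05
tcp_pos: [0.6101, -0.2629, 0.0609]
tcp_rot: [0.0, 0.999, -0.041, -0.0]
contact_force: [0.1, -0.2, -0.0]
finger_gap: 0.0452
```

>>> send_rows(deltas=[0, 0, 0, 0, 0, 0, -3, 0, 0, 0, -7, 0, -3, 0, -11, 0, -6, 0, -15, 0])

```text
t: 42.55
tcp_pos: [0.5496, -0.2576, 0.2122]
tcp_rot: [0.0, 0.999, -0.04, -0.0]
contact_force: [0.1, -0.3, -0.1]
finger_gap: 0.0559
```

>>> send_rows(deltas=[0, 0, 0, 0, 0, 0, 0, 0])

```text
t: 42.75
tcp_pos: [0.5505, -0.2581, 0.212]
tcp_rot: [0.0, 0.999, -0.041, 0.001]
contact_force: [-0.1, 0.0, 0.3]
finger_gap: 0.056
```

```bash
python3 -c "
from h import *
snap('wrist','w30');snap('scene','s3');snap('top','t3')
im=cv2.imread('pics/w30.png');cv2.imwrite('pics/c7.png',cv2.resize(im[0:220,130:400],None,fx=2.7,fy=2.7,interpolation=cv2.INTER_NEAREST))
o=orange('w30',.034);print([incase(q[0]) for q in o])"
```

```text
w30 px [188.3  86.2] area 1149 mid [ 0.6638 -0.1833] yaw -0.0699 L 0.063 W 0.025
w30 px [235.5  86.1] area 1116 mid [ 0.6594 -0.2396] yaw -0.0833 L 0.062 W 0.024
w30 px [280.   86.5] area 1117 mid [ 0.6545 -0.2927] yaw -0.0878 L 0.063 W 0.024
[array([0.08088743, 0.08299296]), array([0.08099304, 0.02652618]), array([ 0.08043992, -0.02682034])]
```

View pics/c7.png

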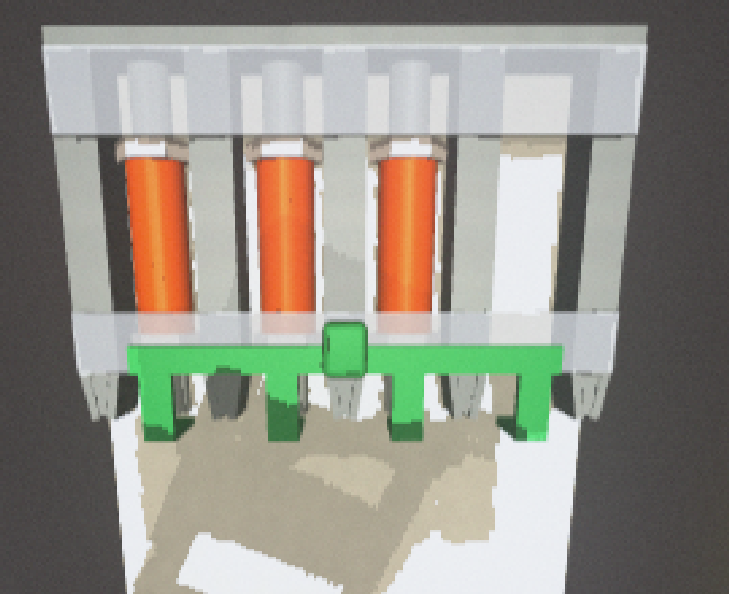

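View pics/s3.png

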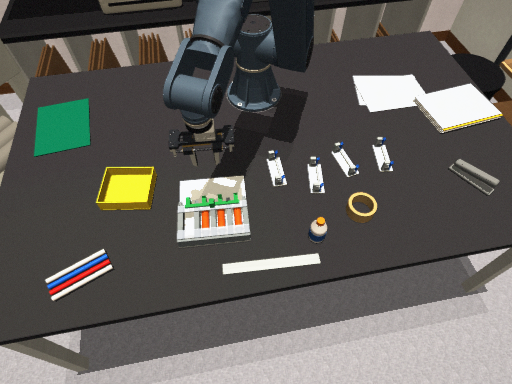

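```bash
python3 -c "
from h import *
f=lambda u,v: incase(ray('w30',130+u/2.7,v/2.7,.056)).round(4)
print([f(u,438) for u in (160,284,407,532)])
print(bot.hand_in())"
```

```text
[array([-0.0067,  0.0833]), array([-0.0068,  0.0274]), array([-0.0069, -0.028 ]), array([-0.0069, -0.0843])]
the job is handed in; nothing more can be done
None
```

The job is done and handed in at about 43 s. I slid the gate fully open and rolled the three rollers that were there out of their clips; the fourth stand was empty. I pushed one each into channels 3, 2 and 1 until it stopped against the end wall, then slid the gate shut to its stop.

- **Rollers:** all three stopped the finger at the same depth within my measuring error. In the last picture their barrels lie level with each other in their own channels.
- **Gate:** the tabs measure at y = 83, 27, -28 and -84 mm, so they are in front of the mouths. On closing, the force rose to about 13 N with no further movement.
- **Bystanders:** the glue, tape and tray look unmoved in the last scene picture.
- **Corrections:** my first estimate of the case position was about 2 mm off along x, so I corrected it after the first roller. Setting down the second roller briefly gave a 25 N contact with the apron.
- **Disturbances:** I saw no knocked roller and no grip slip.

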